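# Meter three caps from a tipping bin onto a balance

### The arm

A 7-joint arm with a two-finger parallel gripper is mounted at the origin on a cart in front of the work surface, level with it; the furniture and walls round the work are solid. World frame = base frame: x ahead of the robot, y to its left, z up, the work surface at z = 0. Lengths are in m, angles in rad, forces in N, time in s.
With the tool pointing down it reaches from about 0.4 to 0.85 m from the base axis. Payload 4.5 kg.
Tool frame: the origin (TCP) lies midway between the tips of the shut fingers; the grasp point (between the pads) lies 19 mm behind it (r.hold_point_z is the distance from the TCP to the grasp point, in m); z points along the fingers, y is the direction in which the jaws open and shut (so a half turn about z gives the same grasp; the last joint's range is limited). The gripper opens to 88 mm and grips with 3 to 60 N. Pads are 18 mm wide; open, the fingers measure 123 mm over their backs; the gripper's body (75 mm by 187 mm) begins 45 mm behind the grasp point.
Start: joints at [1.219, 0.689, -0.195, 1.565, 0.157, 0.902, -0.215], TCP at [0.235, -0.579, 0.239] pointing down, gripper open.
Joint ranges: [-3.01, 3.01], [-0.46, 2.08], [-1.47, 1.51], [0.13, 2.56], [-1, 4.14], [0.04, 2.09], [-2.66, 2.66]. Speed limits (rad/s): [2.57, 2.57, 3.14, 3.14, 3.14, 3.14, 3.14].

### API

Orientations are given as a unit quaternion [x, y, z, w].
In Python, from plant import r gives the robot as it stands. The module is installed in compiled form; this text tells all that it offers.
- The arm moves only by the tool move_arm, never from a script. Its arguments are lists of equal length, an entry for each row: "turn": the turn, a rotation vector about the tool's x, y, z in units of 2 pi rad (1.0 is 2 pi rad), a list of three; "dp": the shift along the tool's x, y, z in units of 2.5 cm (1.0 is 2.5 cm), a list of three; "jaw": the closure, from -1 (fully open) to 1 (shut), so that 0 is half open. In form: {"turn": [[wx, wy, wz], ...], "dp": [[x, y, z], ...], "jaw": [jaw, ...]}. A call has 1 to 10 rows; each row shifts and turns the commanded pose from where the row before left it, along the tool's axes as they then stand; what a row does not reach is not made up. A row lasts 1/12 s, in which the tool goes at most 41.7 mm and 7.16 degrees, less where a joint would pass 70% of its speed; a pose out of reach is approached as far as the arm can. A call with a number of a shift or a turn outside -1 to 1 is refused whole. A call with a gripper value outside its range is refused whole. The fingers move at their own pace and stop on an object; "newtons" is the grip in N (left out, the last holds). Time passes only in rows, so rows that do not move let the fingers close. It gives the time, the measured TCP pose, the force and the opening at its end, in the units of the state.
- r.get_state(): the state, without advancing time (a new reading comes with each control period).
- r.snapshot(name): name is "scene" or "top"; returns a dict with "frame" (384x512x3 uint8, blue, green, red), "mtx" (3x3 intrinsics, pixels), "origin" and "orientation" of the camera in the world. Camera axes: x right, y up, looking along -z (the intrinsics and any distortion apply to the point x, -y, -z); pixel columns grow to the right and rows downward; lengths in m; the calibration is good to about 2 mm. A picture is of the moment at which its call begins. There is no depth.
- r.finish_job(): hands the job in, once; it reports no verdict.
The state is a dict: "clock": time; "q": joint angles; "qd": joint speeds; "joint_torque": joint torques, N m; "tool_pos": TCP position; "eef_rot": TCP orientation; "contact_force": force on the tool from outside, world axes, zero at the start; "moment": the same for the moment, N m; "opening": opening from 0.0 (shut) to 1.0 (fully open).
Only numpy, scipy, OpenCV 4.12 (cv2) and the standard library are available. Lean on these libraries where they do the work, as an engineer would, in place of code of your own. Each camera call takes 0.05 s, during which the arm holds its last target.

### The job

Clear everything that was left on the balance pan into the green tray. Then, without touching the blue caps, raise the tipping bin by its bar just until caps begin to slide, and meter exactly three of them onto the pan, keep the rest in the bin and lower the bin fully to level. Finally lay the orange dust cover squarely back on top of the level bin, closing it, and leave the bottles and the tape roll alone.

Things in the scene. Friction and masses are not known exactly. Their poses are not given: they have to be found in the camera images.
- station: fixed dispensing station on an aluminium base plate (140 x 290 x 8 mm). Origin: on the table under the middle of the balance pan. Its +y points from the pan to the bin, +z up. The bin's lip reaches 12 mm over the pan's +y rim, 80 mm above the table when the bin is level. The tall microscope behind it stands in the way of wide swings: draw the arm in before swinging past.
- bin (a joint): tilt of the white tipping bin about its hinge, rad: 0 level (its rest), positive as its back with the bar is raised and the lip tips down to the pan, up to 0.85. The hinge is stiff: the bin stays at the angle where it is left; about 5 to 10 N at the bar raises it.
- bin_hinge (a point): point on the bin's hinge axis, midway between its walls, 50 mm above the table; the axis is its x axis. The bin is 71 mm wide, 97 mm long, walls 4 mm, with two lanes of three grey terraces that lean back 0 to 25 degrees (less near the lip).
- bin_bar (a point): middle of the bin's steel bar handle: 10 mm thick, 76 mm clear between its arms, along the station's x axis; 121 mm behind and 30 mm above the hinge when level (80 mm above the table), 40 mm clear of the bin's back wall. Turns with the bin; a vertical gripper can hold it while it turns between the pads.
- bin_lip (a point): middle of the bin's open lip, where caps slide out; 20 mm in front of and 30 mm above the hinge when level. As the tilt grows caps slide out one after another, the first at 0.22 to 0.55 rad (by friction and by which terraces are filled), each next terrace 0.09 rad later (alternating lanes, empty terraces give none); a cap may take 2 s to start and slide out. Tilted well past one cap's angle, the next follow.
- bin_top (a point): middle of the bin's open top, at the height of the wall tops (96 mm above the table when level), where the underside middle of the cover belongs; same axes as the bin (y from the lip to the back). Walls reach 48.5 mm either way along y and 35.5 mm along x.
- pan (a joint): how far the balance pan has sunk on its spring, m: 0 empty, 0.001 for each 20 g, i.e. 0.001 for every cap, 0.010 at the stop.
- pan_center (a point): middle of the pan's floor (40 mm above the table when empty); the pan is steel, inside 136 mm along x and 120 mm along y of the station, rim 12 mm above its floor, 22 mm on the side away from the bin. Sinks with the pan.
- rest_tray: fixed green open tray, 130 x 130 x 14 mm, floor and walls 4 mm thick, for the things cleared from the pan. Origin: middle of its underside.
- bin_cover: loose orange dust cover of the bin, a flat plate 82 (x) x 118 (y) x 4 mm, 50 g, with a black grip bar 44 mm long (x), 14 mm wide (y) and 22 mm high in the middle of its top (top 26 mm above the underside). Origin: middle of its underside.
- brass_weight: brass weight left on the pan, 22 mm across, straight-sided for its lower half, 33 mm high with a knob, 100 g, may be absent. Origin: middle of its underside.
- loupe: black stand loupe left on the pan, 37 mm across, 31 mm high, 40 g, may be absent. Origin: middle of its underside.
- spare_objective: black microscope objective left on the pan, 31 mm across, narrower at the top, 48 mm high, 80 g, may be absent. Origin: middle of its underside.
- cap_0: blue plastic cap, a disc 26 mm across and 9 mm thick, 20 g, lying in the bin, may be absent. Origin: middle of its flat underside. Not to be touched.
- cap_1: blue plastic cap, a disc 26 mm across and 9 mm thick, 20 g, lying in the bin, may be absent. Origin: middle of its flat underside. Not to be touched.
- cap_2: blue plastic cap, a disc 26 mm across and 9 mm thick, 20 g, lying in the bin, may be absent. Origin: middle of its flat underside. Not to be touched.
- cap_3: blue plastic cap, a disc 26 mm across and 9 mm thick, 20 g, lying in the bin, may be absent. Origin: middle of its flat underside. Not to be touched.
- cap_4: blue plastic cap, a disc 26 mm across and 9 mm thick, 20 g, lying in the bin, may be absent. Origin: middle of its flat underside. Not to be touched.
- cap_5: blue plastic cap, a disc 26 mm across and 9 mm thick, 20 g, lying in the bin, may be absent. Origin: middle of its flat underside. Not to be touched.
- oil_bottle: amber dropper bottle, 30 mm across, 71 mm high, bystander. Origin: middle of its underside.
- glue_bottle: small white bottle with red band and yellow tip, 26 mm across, 68 mm high, bystander. Origin: middle of its underside.
- tape_roll: roll of masking tape, 68 mm across, 18 mm high, bystander. Origin: middle of its underside.

How it is judged:
By the outcome, as a careful person would: the job done as asked, in the order asked, and still so for the second after the job is handed in, with the robot touching nothing.
Of cap_0, cap_1, cap_2, cap_3, cap_4, cap_5 only 4 to 6 are there at a start; the rules pass over those that are not, and their reading is None.
Of brass_weight, loupe, spare_objective only 2 to 3 are there at a start; the rules pass over those that are not, and their reading is None.
At some moment in a run one of bin_cover, loupe, brass_weight may be knocked a few centimetres aside while the robot is not near it.
Once in a run the grip may slacken for a moment while it holds something.
It also fails if it takes over 208 s, if anything falls off the work surface, if the arm or the gripper's body presses on something with over 40 N, if the wrist force passes 120 N, or if a joint passes its speed limit or range.

## Working session

There is one attempt and no reset: what is moved stays moved. The work goes in short steps, Python scripts to look and compute and a tool call to move; the robot and the scene stay as the last step left them, time stands still between calls to the robot, and variables do not carry over. Pictures are saved under pics/ and viewed, and the job is handed in when it is done.

Besides the shell and the picture viewer there is one more tool, called as name(argument=value, ...), one argument or row to a line, values as JSON. move_arm: Moves the arm, as the interface text tells. Shifts and turns lie within -1 to 1; 1 stands for 2.5 cm of shift or 2 pi rad of turn. Its arguments: {"type":"object","properties":{"turn":{"type":"array","items":{"type":"array","items":{"type":"number","minimum":-1,"maximum":1}}},"dp":{"type":"array","items":{"type":"array","items":{"type":"number","minimum":-1,"maximum":1}}},"jaw":{"type":"array","items":{"type":"number"}},"newtons":{"type":"number"}},"required":["turn","dp","jaw"]}

```bash
mkdir -p pics; ls; python3 - <<'E'
from plant import r
import cv2,numpy as np
s=r.get_state(); print({k:np.round(v,3).tolist() for k,v in s.items()}); print(r.hold_point_z)
for n in ("scene","top"):
    d=r.snapshot(n); cv2.imwrite(f"pics/{n}0.png",d["frame"]); print(n,d["mtx"],d["origin"],d["orientation"],[k for k in d])
E
```

```text
pics
{'clock': 0.0, 'q': [1.219, 0.69, -0.195, 1.566, 0.157, 0.903, -0.215], 'qd': [-0.0, 0.001, 0.0, 0.0, 0.001, 0.0, 0.0], 'joint_torque': [0.0, -52.755, -1.267, -15.343, -0.053, 0.007, 0.0], 'tool_pos': [0.235, -0.578, 0.238], 'eef_rot': [0.981, 0.192, -0.0, -0.001], 'contact_force': [0.649, 0.1, -0.32], 'moment': [0.003, -0.037, 0.007], 'opening': 1.001}
0.0187
scene [[491.2403814    0.         259.33844617]
 [  0.         491.2403814  196.01045278]
 [  0.           0.           1.        ]] [4.43164513e-04 1.05423532e+00 1.18300288e+00] [-0.09171012  0.38144944  0.89466088 -0.21369953] ['frame', 'mtx', 'origin', 'orientation']
top [[430.04327481   0.         251.57141886]
 [  0.         430.04327481 189.87969249]
 [  0.           0.           1.        ]] [0.38295446 0.00238642 1.3101833 ] [-0.05335736  0.03649406  0.7120242  -0.69917288] ['frame', 'mtx', 'origin', 'orientation']
```

View pics/scene0.png

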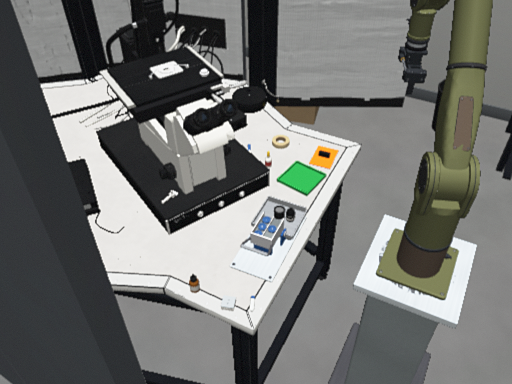

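View pics/top0.png

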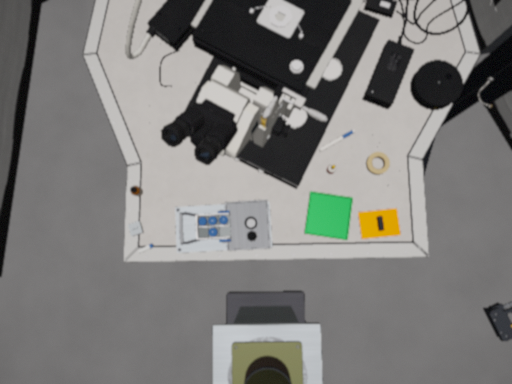

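```bash
cat > h.py <<'E'
import numpy as np,cv2
from scipy.spatial.transform import Rotation as R
from plant import r
def cam(n):
    d=r.snapshot(n); return d
def pix2w(d,u,v,z):
    K=d["mtx"]; a=np.array([(u-K[0,2])/K[0,0],-(v-K[1,2])/K[1,1],-1.])
    w=R.from_quat(d["orientation"]).apply(a); o=np.array(d["origin"]); return o+w*(z-o[2])/w[2]
def w2pix(d,p):
    K=d["mtx"]; c=R.from_quat(d["orientation"]).inv().apply(np.asarray(p,float)-np.array(d["origin"]))
    c=np.atleast_2d(c); return np.stack([K[0,0]*c[:,0]/-c[:,2]+K[0,2], K[1,1]*-c[:,1]/-c[:,2]+K[1,2]],1)
def crop(d,u0,u1,v0,v1,k,name):
    im=cv2.resize(d["frame"][v0:v1,u0:u1],None,fx=k,fy=k,interpolation=cv2.INTER_CUBIC)
    # ticks
    for u in range((u0+9)//10*10,u1,10):
        cv2.putText(im,str(u),(int((u-u0)*k),9),0,.33,(0,0,255),1); cv2.line(im,(int((u-u0+.5)*k),10),(int((u-u0+.5)*k),14),(0,0,255),1)
    for v in range((v0+9)//10*10,v1,10):
        cv2.putText(im,str(v),(0,int((v-v0+.5)*k)),0,.33,(0,0,255),1)
    cv2.imwrite(f"pics/{name}.png",im)
def st():
    s=r.get_state(); print("t",round(float(s["clock"]),2),"p",np.round(s["tool_pos"],4),"q",np.round(s["eef_rot"],3),"F",np.round(s["contact_force"],1),"op",round(float(s["opening"]),3)); return s
E
python3 - <<'E'
from h import *
d=cam("top"); crop(d,170,275,195,255,7,"t1"); crop(d,300,410,185,245,7,"t2")
d=cam("scene"); crop(d,225,315,185,285,6,"s1")
E
```

```text
(no output)
```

View pics/t1.png

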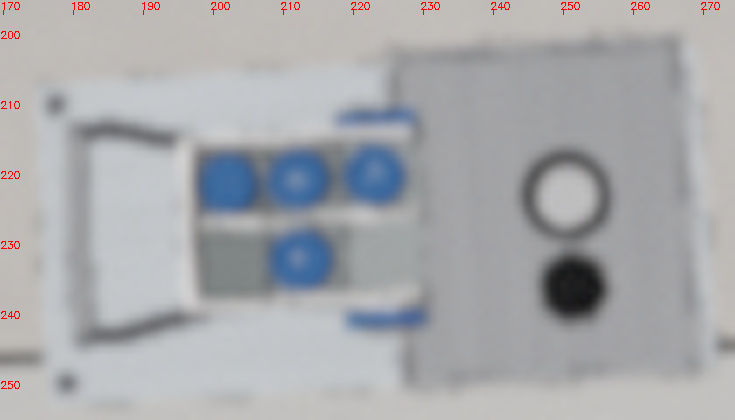

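View pics/t2.png

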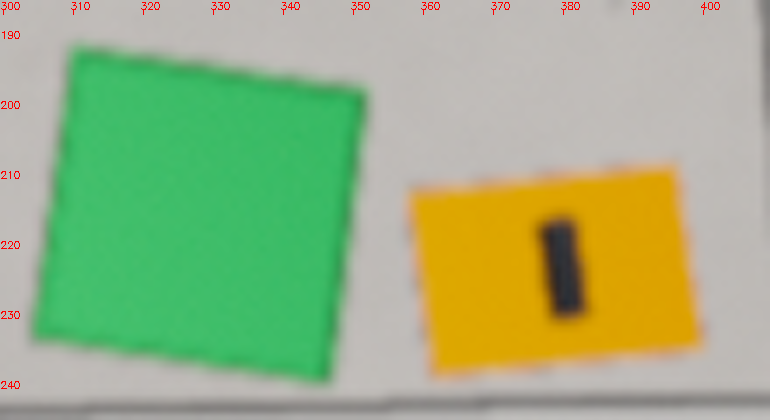

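View pics/s1.png

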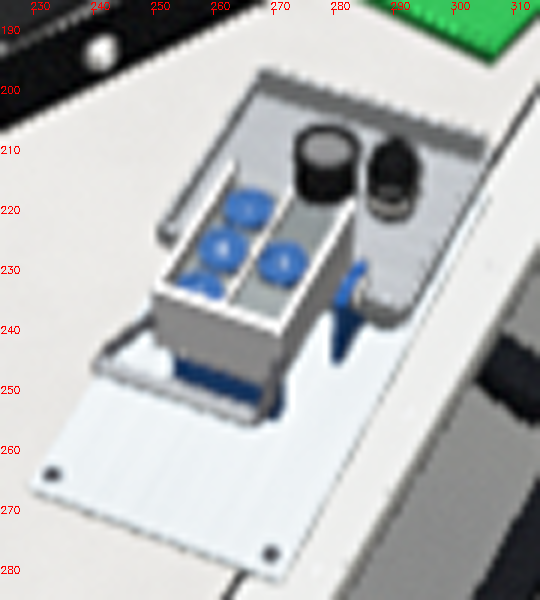

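```bash
python3 - <<'E'
from h import *
d=cam("top"); e=cam("scene")
def P(d,u,v,z,l): print(l,np.round(pix2w(d,u,v,z)[:2],4))
P(d,176,207.5,.008,"plateL+x");P(d,178.5,252.5,.008,"plateL-x")
P(d,178,210,.008,"screw+x");P(d,179.5,250,.008,"screw-x")
P(d,181.5,213.5,.08,"bar+x");P(d,182.5,243,.08,"bar-x")
P(d,195.5,215.,.096,"binback+x");P(d,198,239.5,.096,"binback-x")
P(d,226,202.5,.052,"pan TL");P(d,228.5,250,.052,"pan BL");P(d,268,200.5,.062,"pan TR");P(d,270.5,248,.062,"pan BR")
P(d,250.5,223,.031+.04,"loupe");P(d,251.5,236.3,.088,"obj")
for a,b in ((202.5,221.5),(212.5,220.5),(223.5,219.5),(213,232)): P(d,a,b,.085,"cap")
for a,b in ((310,191.5),(352,198),(347,239.5),(304.5,233)): P(d,a,b,.014,"tray")
for a,b in ((358.5,212),(396,208.5),(400,234.5),(361.5,239)): P(d,a,b,.004,"cover")
P(d,379.5,216.5,.026,"grip");P(d,381,230,.026,"grip")
print("scene")
P(e,232.5,263.5+.5,.008,"screw+x");P(e,269.5,277.5,.008,"screw-x")
P(e,251,233.5,.096,"binback+x");P(e,273.5,240.5,.096,"binback-x")
P(e,241.5,245.5,.08,"bar+x");P(e,266,255,.08,"bar-x")
P(e,279.5,209.5,.071,"loupe");P(e,291.5,208,.088,"obj")
E
```

```text
plateL+x [0.5001 0.2636]
plateL-x [0.3641 0.2553]
screw+x [0.4924 0.2575]
screw-x [0.3715 0.2523]
bar+x [0.476  0.2332]
bar-x [0.3918 0.23  ]
binback+x [0.4698 0.1903]
binback-x [0.4007 0.1832]
pan TL [0.5082 0.107 ]
pan BL [0.3695 0.101 ]
pan TR [ 0.5107 -0.0165]
pan BR [ 0.3734 -0.0207]
loupe [0.4457 0.0354]
obj [0.4072 0.0327]
cap [0.4517 0.172 ]
cap [0.454  0.1433]
cap [0.4563 0.1119]
cap [0.4213 0.1421]
tray [ 0.5405 -0.1449]
tray [ 0.5183 -0.2704]
tray [ 0.3943 -0.2499]
tray [ 0.4158 -0.1242]
cover [ 0.4764 -0.2901]
cover [ 0.4849 -0.4032]
cover [ 0.4066 -0.4105]
cover [ 0.3952 -0.2951]
grip [ 0.4603 -0.3464]
grip [ 0.4204 -0.3487]
scene
screw+x [0.4939 0.2633]
screw-x [0.3722 0.2579]
binback+x [0.4637 0.1981]
binback-x [0.3923 0.1927]
bar+x [0.4735 0.2399]
bar-x [0.3935 0.2395]
loupe [0.4408 0.047 ]
obj [0.4032 0.0394]
```

```bash
cat >> h.py <<'E'
def plan(target,yaw=None):
    """print dp (units) in current tool axes after turning about tool axes to down/yaw"""
    s=st(); Rc=R.from_quat(s["eef_rot"])
    if yaw is None:
        x=Rc.apply([1,0,0]); yaw=np.arctan2(x[1],x[0])
    Rt=R.from_euler("z",yaw)*R.from_quat([1,0,0,0])
    rv=(Rc.inv()*Rt).as_rotvec()/(2*np.pi)
    d=np.array(target)-np.array(s["tool_pos"])
    print("turn total",np.round(rv,4)," dp total after turn",np.round(Rt.inv().apply(d)/.025,3)," before turn",np.round(Rc.inv().apply(d)/.025,3), "yaw now",np.round(np.arctan2(*Rc.apply([1,0,0])[[1,0]]),3))
E
python3 -c "
from h import *
plan([.45,-.25,.2],.042)"
```

```text
t 0.3 p [ 0.2351 -0.5789  0.2385] q [ 0.981  0.192 -0.    -0.   ] F [ 0.1  0.1 -0.3] op 1.002
turn total [-0.0001  0.      0.0547]  dp total after turn [  9.139 -12.784   1.538]  before turn [12.914 -8.953  1.543] yaw now 0.386
```

move_arm(
  turn=[
    [0, 0, 0.0182],
    [0, 0, 0.0182],
    [0, 0, 0.0182],
    [0, 0, 0],
    [0, 0, 0],
    [0, 0, 0],
    [0, 0, 0],
    [0, 0, 0],
    [0, 0, 0],
    [0, 0, 0],
  ],
  dp=[
    [0, 0, 0],
    [0, 0, 0],
    [0, 0, 0],
    [1, -1, 0.2],
    [1, -1, 0.2],
    [1, -1, 0.2],
    [1, -1, 0.2],
    [1, -1, 0.2],
    [1, -1, 0.2],
    [1, -1, 0.2],
  ],
  jaw=[-0.27, -0.27, -0.27, -0.27, -0.27, -0.27, -0.27, -0.27, -0.27, -0.27],
)

```text
clock: 1.13
tool_pos: [0.4036, -0.3954, 0.2036]
eef_rot: [1.0, 0.021, 0.0, 0.0]
contact_force: [-0.3, 0.5, -0.7]
opening: 0.636
```

```bash
python3 -c "
from h import *
plan([.4457,.0354,.13],.042)"
```

```text
t 1.13 p [ 0.4036 -0.3954  0.2036] q [1.    0.021 0.    0.   ] F [-0.3  0.5 -0.7] op 0.636
turn total [ 0.     -0.      0.0001]  dp total after turn [  2.408 -17.146   2.944]  before turn [  2.418 -17.145   2.942] yaw now 0.043
```

move_arm(
  turn=[
    [0, 0, 0],
    [0, 0, 0],
    [0, 0, 0],
    [0, 0, 0],
    [0, 0, 0],
    [0, 0, 0],
    [0, 0, 0],
    [0, 0, 0],
    [0, 0, 0],
    [0, 0, 0],
  ],
  dp=[
    [0.2, -1, 0],
    [0.2, -1, 0],
    [0.2, -1, 0],
    [0.2, -1, 0],
    [0.2, -1, 0],
    [0.2, -1, 0],
    [0.2, -1, 0],
    [0.2, -1, 0],
    [0.2, -1, 0],
    [0.2, -1, 0],
  ],
  jaw=[-0.27, -0.27, -0.27, -0.27, -0.27, -0.27, -0.27, -0.27, -0.27, -0.27],
)

```text
clock: 1.97
tool_pos: [0.4421, -0.1436, 0.2039]
eef_rot: [1.0, 0.021, 0.0, 0.0]
contact_force: [0.9, 0.4, 0.7]
opening: 0.637
```

move_arm(
  turn=[
    [0, 0, 0],
    [0, 0, 0],
    [0, 0, 0],
    [0, 0, 0],
    [0, 0, 0],
    [0, 0, 0],
    [0, 0, 0],
    [0, 0, 0],
    [0, 0, 0],
    [0, 0, 0],
  ],
  dp=[
    [0.06, -1, 0],
    [0.06, -1, 0],
    [0.06, -1, 0],
    [0.06, -1, 0],
    [0.06, -1, 0],
    [0.06, -1, 0.5],
    [0.06, -1, 0.5],
    [0, -0.15, 0.5],
    [0, 0, 0.5],
    [0, 0, 0.5],
  ],
  jaw=[-0.27, -0.27, -0.27, -0.27, -0.27, -0.27, -0.27, -0.27, -0.27, -0.27],
)

```text
clock: 2.8
tool_pos: [0.445, 0.0353, 0.1407]
eef_rot: [1.0, 0.022, 0.0, -0.0]
contact_force: [-0.4, -0.7, -0.2]
opening: 0.63
```

```bash
python3 -c "
from h import *
plan([.4457,.0354,.042],.042)
d=cam('top'); crop(d,170,275,175,255,7,'t3')
print(w2pix(d,[[.4457,.0354,.071],r.get_state()['tool_pos']]))
d=cam('scene'); crop(d,225,315,165,265,6,'s3');print(w2pix(d,[r.get_state()['tool_pos']]))
"
```

```text
t 2.8 p [0.445  0.0353 0.1407] q [ 1.     0.022  0.    -0.   ] F [-0.4 -0.7 -0.2] op 0.63
turn total [-0.0001 -0.0001  0.0005]  dp total after turn [ 2.80e-02 -3.00e-03  3.95e+00]  before turn [ 2.50e-02 -1.00e-03  3.95e+00] yaw now 0.045
[[250.48677249 222.98842064]
 [250.0297101  222.37755596]]
[[280.92714185 190.95651643]]
```

View pics/t3.png

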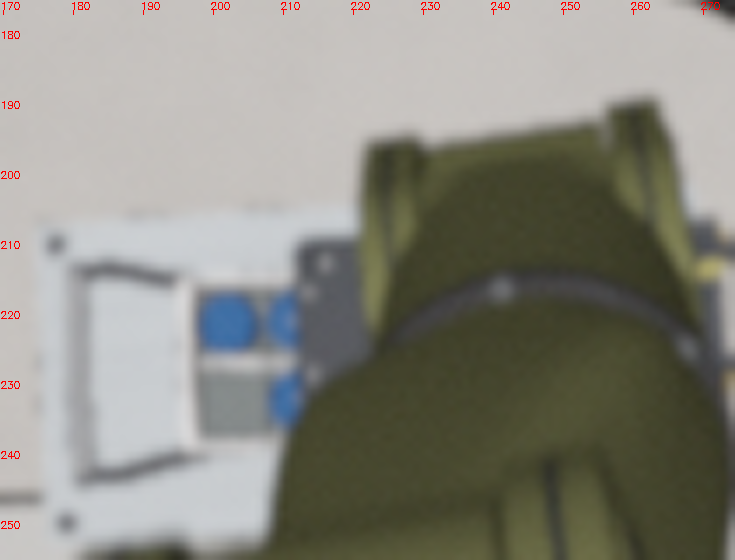

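View pics/s3.png

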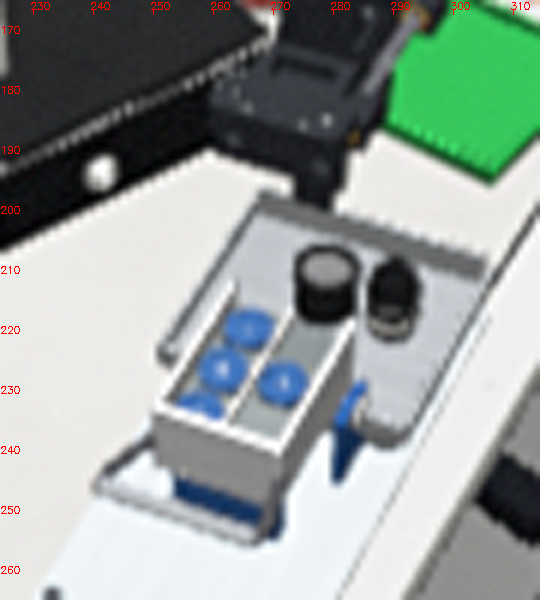

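```bash
python3 -c "
from h import *
d=cam('scene')
y=np.array([-.043,.999,0])
p=np.array(r.get_state()['tool_pos'])
op=.63*.088/2
for a in (op,op+.0175,-op,-op-.0175):
  for dx in (-.01,.01):
    print(a,dx,w2pix(d,[p+a*y+[dx,0,0]]))
crop(d,255,305,165,215,12,'s4')
# compare both-camera triangulation of loupe top rims
t=cam('top')
for n,o,(u,v) in (('t',t,(250.5,223)),('s',d,(279.5,209.5))):
  for z in (.055,.06,.065,.071): print(n,z,pix2w(o,u,v,z)[:2])
"
```

```text
0.027719999999999998 -0.01 [[280.31338904 197.34893208]]
0.027719999999999998 0.01 [[274.41138718 195.30754125]]
0.045219999999999996 -0.01 [[278.08895937 200.9972576 ]]
0.045219999999999996 0.01 [[272.15135128 198.92423564]]
-0.027719999999999998 -0.01 [[287.14085079 186.15109417]]
-0.027719999999999998 0.01 [[281.34908041 184.20527685]]
-0.045219999999999996 -0.01 [[289.22934421 182.72572004]]
-0.045219999999999996 0.01 [[283.47157797 180.80868257]]
t 0.055 [0.44647577 0.03578825]
t 0.06 [0.44622274 0.03565519]
t 0.065 [0.4459697  0.03552214]
t 0.071 [0.44566606 0.03536247]
s 0.055 [0.44710472 0.03251758]
s 0.06 [0.44512484 0.03704646]
s 0.065 [0.44314496 0.04157534]
s 0.071 [0.44076911 0.04700999]
```

View pics/s4.png

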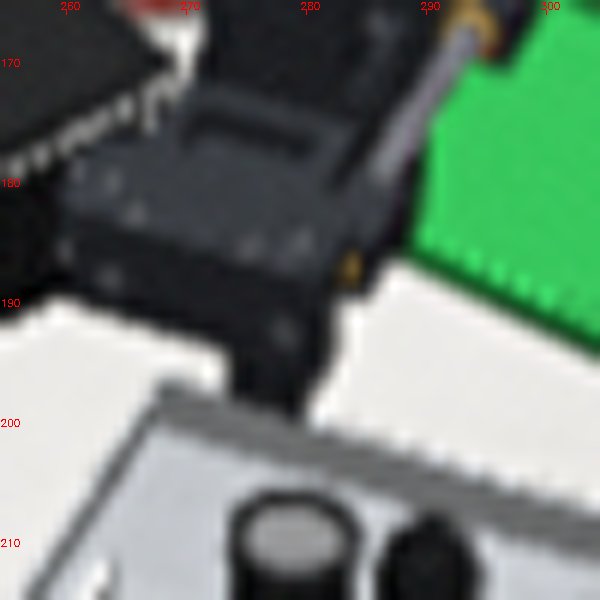

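move_arm(
  turn=[
    [0, 0, 0],
    [0, 0, 0],
    [0, 0, 0],
    [0, 0, 0],
    [0, 0, 0],
    [0, 0, 0],
    [0, 0, 0],
    [0, 0, 0],
  ],
  dp=[
    [0, -0.07, 0.7],
    [0, 0, 0.7],
    [0, 0, 0.7],
    [0, 0, 0.7],
    [0, 0, 0.6],
    [0, 0, 0.3],
    [0, 0, 0.2],
    [0, 0, 0],
  ],
  jaw=[-0.2, -0.2, -0.2, -0.2, -0.2, -0.2, -0.2, -0.2],
)

```text
clock: 3.67
tool_pos: [0.4448, 0.0359, 0.0436]
eef_rot: [1.0, 0.021, 0.0, 0.0]
contact_force: [0.2, -0.1, 0.5]
opening: 0.602
```

```bash
python3 -c "
from h import *
st()
d=cam('scene'); crop(d,225,315,165,265,6,'s5')"
```

```text
t 3.67 p [0.4448 0.0359 0.0436] q [1.    0.021 0.    0.   ] F [ 0.2 -0.1  0.5] op 0.602
```

View pics/s5.png

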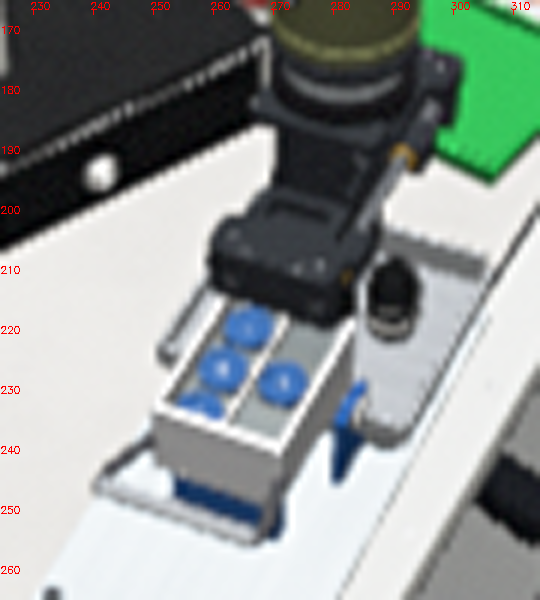

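The gripper is down around the loupe; no contact force. Close.

move_arm(
  turn=[
    [0, 0, 0],
    [0, 0, 0],
    [0, 0, 0],
    [0, 0, 0],
    [0, 0, 0],
  ],
  dp=[
    [0, 0, 0],
    [0, 0, 0],
    [0, 0, 0],
    [0, 0, 0],
    [0, 0, 0],
  ],
  jaw=[1, 1, 1, 1, 1],
  newtons=20,
)

```text
clock: 4.13
tool_pos: [0.445, 0.036, 0.044]
eef_rot: [1.0, 0.021, 0.0, -0.0]
contact_force: [0.5, -0.4, 0.3]
opening: 0.406
```

move_arm(
  turn=[
    [0, 0, 0],
    [0, 0, 0],
    [0, 0, 0],
    [0, 0, 0],
    [0, 0, 0],
    [0, 0, 0],
    [0, 0, 0],
    [0, 0, 0],
  ],
  dp=[
    [0, 0, 0],
    [0, 0, -0.3],
    [0, 0, -0.6],
    [0, 0, -0.8],
    [0, 0, -1],
    [0, 0, -1],
    [0, 0, -0.6],
    [0, 0, 0],
  ],
  jaw=[1, 1, 1, 1, 1, 1, 1, 1],
)

```text
clock: 4.8
tool_pos: [0.4459, 0.0359, 0.1542]
eef_rot: [1.0, 0.021, 0.003, -0.0]
contact_force: [-0.0, -0.6, -1.0]
opening: 0.406
```

```bash
python3 -c "
from h import *
plan([.495,-.205,.13],.042)
d=cam('scene'); crop(d,225,315,165,265,6,'s6')"
```

```text
t 4.8 p [0.4459 0.0359 0.1542] q [ 1.     0.021  0.003 -0.   ] F [-0.  -0.6 -1. ] op 0.406
turn total [-0.0001 -0.0008  0.0001]  dp total after turn [1.557 9.711 0.966]  before turn [1.548 9.712 0.971] yaw now 0.042
```

View pics/s6.png

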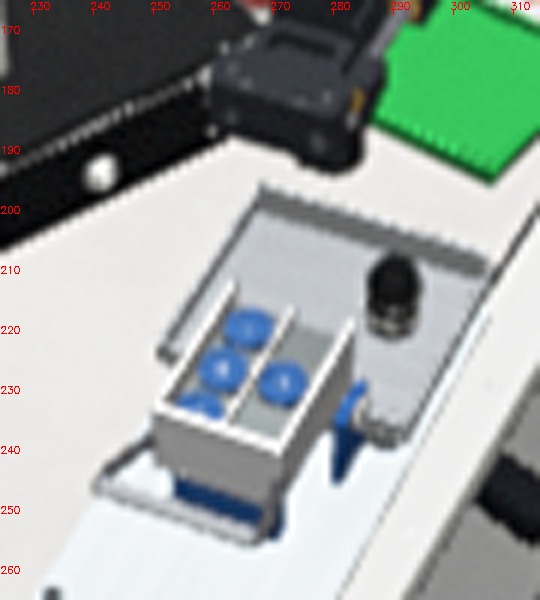

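move_arm(
  turn=[
    [0, 0, 0],
    [0, 0, 0],
    [0, 0, 0],
    [0, 0, 0],
    [0, 0, 0],
    [0, 0, 0],
    [0, 0, 0],
    [0, 0, 0],
    [0, 0, 0],
    [0, 0, 0],
  ],
  dp=[
    [0.15, 0.7, 0],
    [0.15, 1, 0],
    [0.15, 1, 0],
    [0.15, 1, 0],
    [0.15, 1, 0],
    [0.15, 1, 0],
    [0.15, 1, 0],
    [0.15, 1, 0],
    [0.15, 1, 0.3],
    [0.2, 1, 0.7],
  ],
  jaw=[1, 1, 1, 1, 1, 1, 1, 1, 1, 1],
)

```text
clock: 5.68
tool_pos: [0.494, -0.2062, 0.1262]
eef_rot: [1.0, 0.021, 0.001, 0.0]
contact_force: [1.5, -0.1, 0.3]
opening: 0.408
```

```bash
python3 -c "
from h import *
plan([.495,-.205,.015],.042)
d=cam('scene'); crop(d,260,360,110,210,6,'s7')"
```

```text
t 5.68 p [ 0.494  -0.2062  0.1262] q [1.    0.021 0.001 0.   ] F [ 1.5 -0.1  0.3] op 0.408
turn total [ 0.0001 -0.0002  0.0001]  dp total after turn [ 0.041 -0.046  4.45 ]  before turn [ 0.036 -0.048  4.45 ] yaw now 0.042
```

View pics/s7.png

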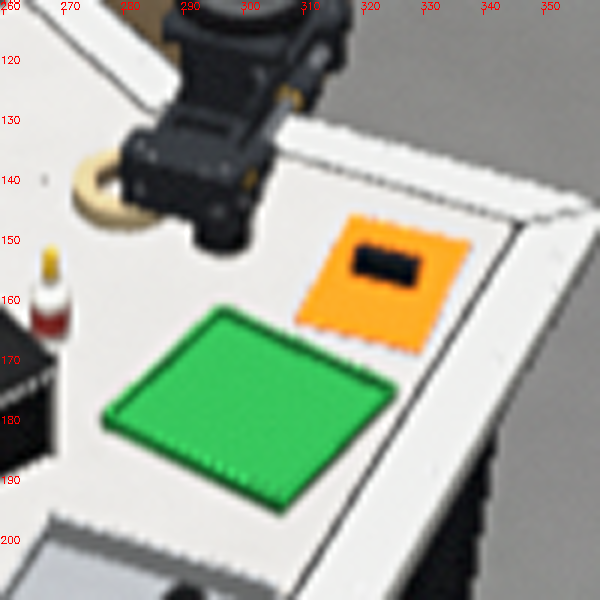

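move_arm(
  turn=[
    [0, 0, 0],
    [0, 0, 0],
    [0, 0, 0],
    [0, 0, 0],
    [0, 0, 0],
    [0, 0, 0],
    [0, 0, 0],
    [0, 0, 0],
    [0, 0, 0],
  ],
  dp=[
    [0, 0, 0.5],
    [0, 0, 0.9],
    [0, 0, 0.9],
    [0, 0, 0.9],
    [0, 0, 0.6],
    [0, 0, 0.3],
    [0, 0, 0.2],
    [0, 0, 0.1],
    [0, 0, 0],
  ],
  jaw=[1, 1, 1, 1, 1, 1, 1, 1, 1],
)

```text
clock: 6.48
tool_pos: [0.4936, -0.2046, 0.0161]
eef_rot: [1.0, 0.021, -0.0, -0.0]
contact_force: [-0.7, -0.5, 0.3]
opening: 0.408
```

```bash
python3 -c "
from h import *
plan([.495,-.205,.015],.042)
d=cam('scene'); crop(d,260,360,110,210,6,'s8')"
```

```text
t 6.48 p [ 0.4936 -0.2046  0.0161] q [ 1.     0.021 -0.    -0.   ] F [-0.7 -0.5  0.3] op 0.408
turn total [-0.      0.      0.0001]  dp total after turn [0.055 0.018 0.043]  before turn [0.055 0.018 0.043] yaw now 0.043
```

View pics/s8.png

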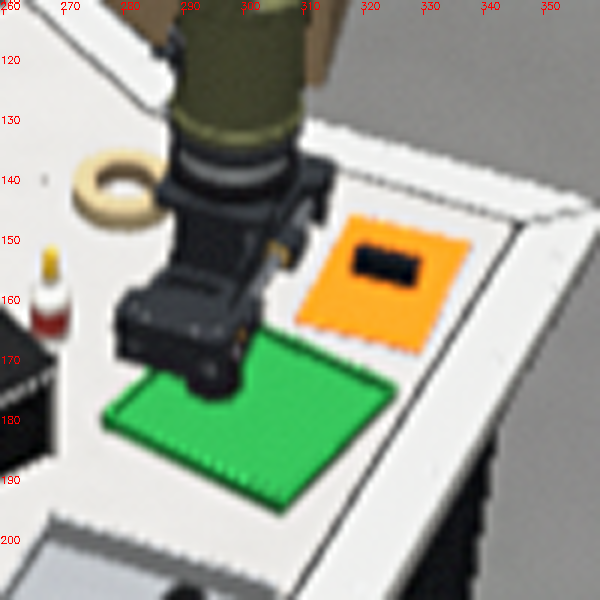

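move_arm(
  turn=[
    [0, 0, 0],
    [0, 0, 0],
    [0, 0, 0],
    [0, 0, 0],
    [0, 0, 0],
    [0, 0, 0],
    [0, 0, 0],
    [0, 0, 0],
    [0, 0, 0],
    [0, 0, 0],
  ],
  dp=[
    [0, 0, 0.06],
    [0, 0, 0],
    [0, 0, 0],
    [0, 0, 0],
    [0, 0, -0.3],
    [0, 0, -0.7],
    [0, 0, -1],
    [0, 0, -1],
    [0, 0, -1],
    [0, 0, -1],
  ],
  jaw=[1, -0.1, -0.1, -0.1, -0.1, -0.1, -0.1, -0.1, -0.1, -0.1],
)

```text
clock: 7.37
tool_pos: [0.4934, -0.2047, 0.1416]
eef_rot: [1.0, 0.021, 0.0, 0.0]
contact_force: [0.5, -0.2, 0.3]
opening: 0.546
```

```bash
python3 -c "
from h import *
d=cam('scene'); crop(d,225,360,130,250,5,'s9')
e=cam('top'); crop(e,170,275,195,255,7,'t9')
plan([.407,.033,.13],.042)
print(pix2w(e,251.5,236.3,.084))
for z in (.08,.084): print(pix2w(d,291.5,208,z))"
```

```text
t 7.47 p [ 0.496  -0.2057  0.1438] q [1.    0.021 0.004 0.001] F [ 0.7 -0.4 -0.7] op 0.547
turn total [ 0.0005 -0.0012  0.0001]  dp total after turn [-3.155 -9.688  0.554]  before turn [-3.156 -9.691  0.502] yaw now 0.042
[0.40730425 0.03279386 0.084     ]
[0.4061757  0.03199678 0.08      ]
[0.40470432 0.03570389 0.084     ]
```

View pics/s9.png

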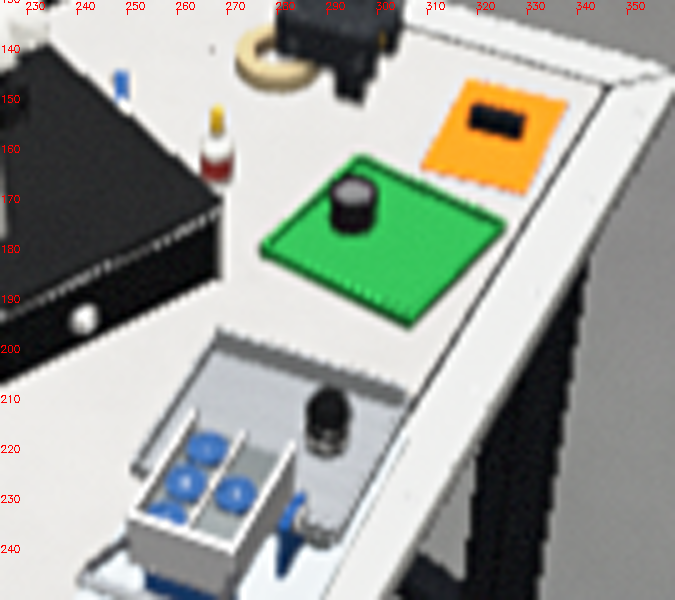

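View pics/t9.png

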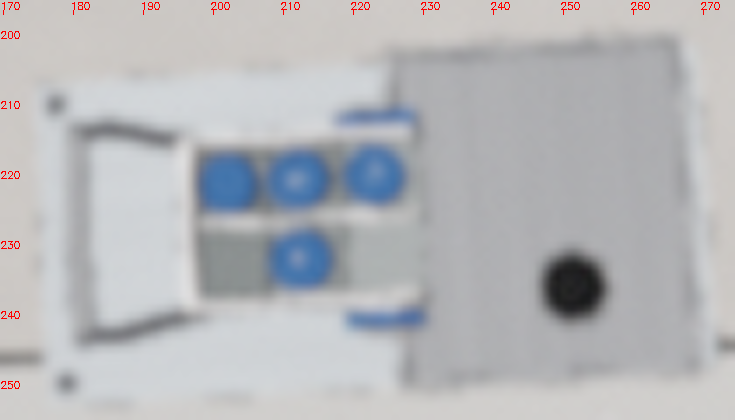

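move_arm(
  turn=[
    [0, 0, 0],
    [0, 0, 0],
    [0, 0, 0],
    [0, 0, 0],
    [0, 0, 0],
    [0, 0, 0],
    [0, 0, 0],
    [0, 0, 0],
    [0, 0, 0],
    [0, 0, 0],
  ],
  dp=[
    [-0.31, -1, 0],
    [-0.31, -1, 0],
    [-0.31, -1, 0],
    [-0.31, -1, 0],
    [-0.31, -1, 0],
    [-0.31, -1, 0],
    [-0.31, -1, 0],
    [-0.31, -1, 0],
    [-0.31, -1, 0.2],
    [-0.3, -0.7, 0.3],
  ],
  jaw=[-0.1, -0.1, -0.1, -0.1, -0.1, -0.1, -0.1, -0.1, -0.1, -0.1],
)

```text
clock: 8.3
tool_pos: [0.4057, 0.0365, 0.1274]
eef_rot: [1.0, 0.022, 0.001, -0.0]
contact_force: [0.7, 0.3, -0.9]
opening: 0.555
```

```bash
python3 -c "
from h import *
plan([.4065,.034,.042],.042)
d=cam('scene'); crop(d,225,325,150,250,6,'s10')"
```

```text
t 8.3 p [0.4057 0.0365 0.1274] q [ 1.     0.022  0.001 -0.   ] F [ 0.7  0.3 -0.9] op 0.555
turn total [-0.0001 -0.0002  0.0005]  dp total after turn [0.026 0.1   3.414]  before turn [0.022 0.103 3.414] yaw now 0.045
```

View pics/s10.png

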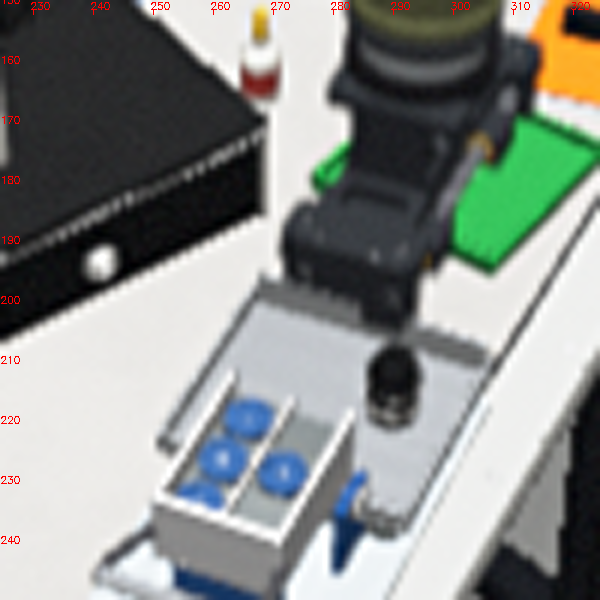

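move_arm(
  turn=[
    [0, 0, 0],
    [0, 0, 0],
    [0, 0, 0],
    [0, 0, 0],
    [0, 0, 0],
    [0, 0, 0],
    [0, 0, 0],
    [0, 0, 0],
  ],
  dp=[
    [0.03, 0.1, 0.4],
    [0, 0, 0.6],
    [0, 0, 0.8],
    [0, 0, 0.7],
    [0, 0, 0.5],
    [0, 0, 0.3],
    [0, 0, 0.1],
    [0, 0, 0],
  ],
  jaw=[-0.1, -0.1, -0.1, -0.1, -0.1, -0.1, -0.1, -0.1],
)

```text
clock: 9.02
tool_pos: [0.4187, 0.0324, 0.0532]
eef_rot: [1.0, 0.021, -0.012, 0.001]
contact_force: [-0.0, -0.3, -0.1]
opening: 0.549
```

```bash
python3 -c "
from h import *
plan([.4065,.034,.042],.042)
d=cam('scene'); crop(d,225,325,150,250,6,'s11')"
```

```text
t 9.02 p [0.4187 0.0324 0.0532] q [ 1.     0.021 -0.012  0.001] F [-0.  -0.3 -0.1] op 0.549
turn total [0.0002 0.0037 0.0001]  dp total after turn [-0.485 -0.086  0.448]  before turn [-0.474 -0.087  0.459] yaw now 0.043
```

View pics/s11.png

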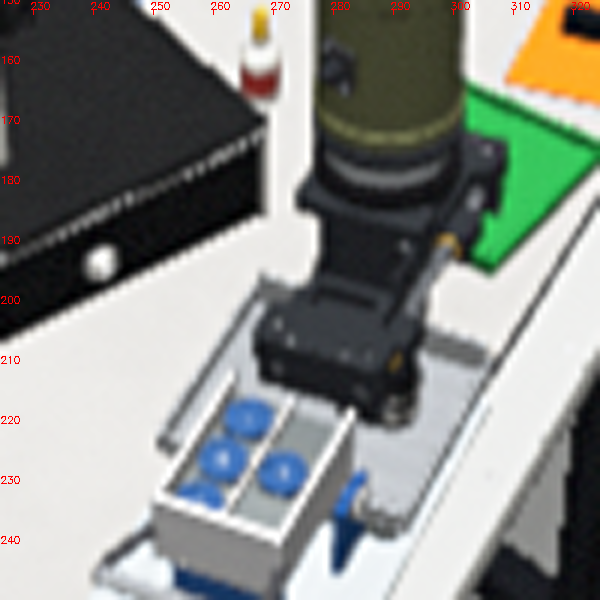

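```bash
python3 -c "
from h import *
print(np.round(r.get_state()['q'],3), np.round(r.get_state()['qd'],2))"
```

```text
[-0.178  0.836 -0.011  2.286  0.144  0.043 -1.858] [-0.   -0.02  0.    0.01 -0.02  0.    0.01]
```

move_arm(
  turn=[
    [0, -0.012, 0],
    [0, 0, 0],
    [0, 0, 0],
    [0, 0, 0],
  ],
  dp=[
    [0, 0, 0],
    [-0.2, 0, 0.0],
    [-0.2, -0.08, 0],
    [0, 0, 0],
  ],
  jaw=[-0.1, -0.1, -0.1, -0.1],
)

```text
clock: 9.4
tool_pos: [0.4065, 0.0343, 0.0551]
eef_rot: [0.999, 0.022, -0.049, 0.001]
contact_force: [0.1, -0.4, -0.0]
opening: 0.548
```

```bash
python3 -c "
from h import *
plan([.4065,.034,.042],.042)
print(np.round(r.get_state()['q'],3))"
```

```text
t 9.4 p [0.4065 0.0343 0.0551] q [ 0.999  0.022 -0.049  0.001] F [ 0.1 -0.4 -0. ] op 0.548
turn total [0.0001 0.0157 0.0002]  dp total after turn [0.001 0.012 0.526]  before turn [0.053 0.011 0.523] yaw now 0.043
[-0.157  0.836 -0.049  2.247  0.142  0.158 -1.86 ]
```

move_arm(
  turn=[
    [0, 0, 0],
    [0, 0, 0],
    [0, 0, 0],
  ],
  dp=[
    [0.03, 0, 0.3],
    [0.02, 0, 0.2],
    [0, 0, 0],
  ],
  jaw=[-0.1, -0.1, -0.1],
)

```text
clock: 9.65
tool_pos: [0.4079, 0.0343, 0.0413]
eef_rot: [0.999, 0.022, -0.049, 0.002]
contact_force: [-0.1, -0.0, -0.3]
opening: 0.552
```

```bash
python3 -c "
from h import *
plan([.4065,.034,.042],.042)
print(np.round(r.get_state()['q'],3))
d=cam('scene'); crop(d,225,325,150,250,6,'s12')"
```

```text
t 9.65 p [0.4079 0.0343 0.0413] q [ 0.999  0.022 -0.049  0.002] F [-0.1 -0.  -0.3] op 0.552
turn total [0.0002 0.0158 0.0002]  dp total after turn [-0.056  0.009 -0.027]  before turn [-0.059  0.009 -0.021] yaw now 0.043
[-0.161  0.868 -0.042  2.246  0.146  0.128 -1.862]
```

View pics/s12.png

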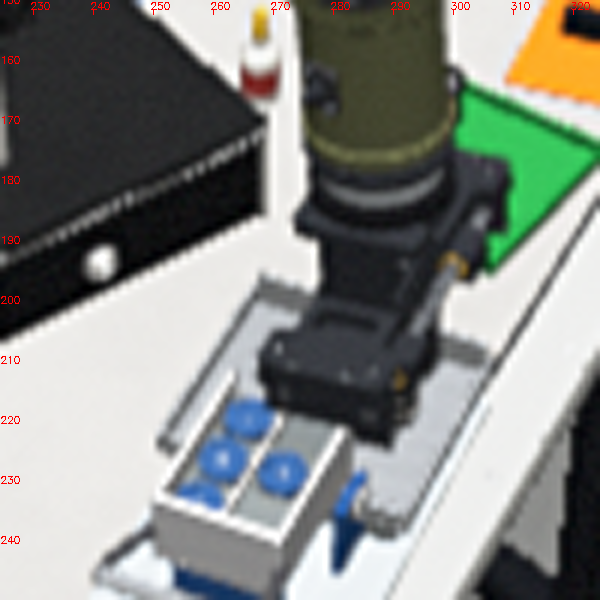

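move_arm(
  turn=[
    [0, 0, 0],
    [0, 0, 0],
    [0, 0, 0],
    [0, 0, 0],
    [0, 0, 0],
    [0, 0, 0],
    [0, 0, 0],
    [0, 0, 0],
    [0, 0, 0],
  ],
  dp=[
    [0, 0, 0],
    [0, 0, 0],
    [0, 0, 0],
    [0, 0, 0],
    [0, 0, 0],
    [0, 0, 0],
    [0, 0, -0.2],
    [0, 0, -0.5],
    [0, 0, -0.6],
  ],
  jaw=[1, 1, 1, 1, 1, 1, 1, 1, 1],
  newtons=25,
)

```text
clock: 10.45
tool_pos: [0.4111, 0.0343, 0.0748]
eef_rot: [0.999, 0.021, -0.05, 0.002]
contact_force: [0.2, -0.1, -0.7]
opening: 0.324
```

```bash
python3 -c "
from h import *
plan([.44,.0,.15],.042)
d=cam('scene'); crop(d,225,325,150,250,6,'s13')"
```

```text
t 10.45 p [0.4111 0.0343 0.0748] q [ 0.999  0.021 -0.05   0.002] F [ 0.2 -0.1 -0.7] op 0.324
turn total [0.0002 0.0159 0.0001]  dp total after turn [ 1.095  1.419 -3.009]  before turn [ 0.789  1.424 -3.102] yaw now 0.043
```

View pics/s13.png

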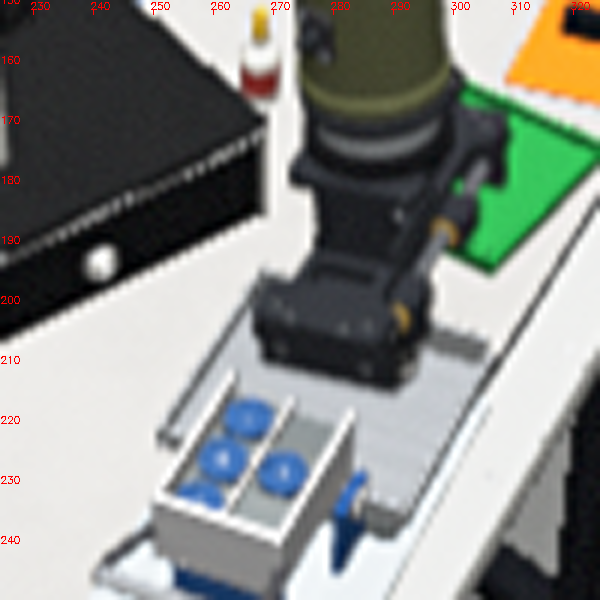

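move_arm(
  turn=[
    [0, 0, 0],
    [0, 0, 0],
    [0, 0, 0],
    [0, 0.008, 0],
    [0, 0.008, 0],
    [0, 0, 0],
    [0, 0, 0],
    [0, 0, 0],
    [0, 0, 0],
    [0, 0, 0],
  ],
  dp=[
    [0, 0.2, -0.7],
    [0, 0.3, -0.8],
    [0, 0.3, -0.8],
    [0.2, 0.4, -0.2],
    [0.3, 0.5, 0],
    [0.3, 0.8, 0],
    [0.3, 1, 0],
    [0.3, 1, 0],
    [0, 1, 0],
    [0, 1, 0],
  ],
  jaw=[1, 1, 1, 1, 1, 1, 1, 1, 1, 1],
)

```text
clock: 11.33
tool_pos: [0.4599, -0.1273, 0.1361]
eef_rot: [1.0, 0.021, 0.001, 0.0]
contact_force: [0.3, 0.2, -0.5]
opening: 0.324
```

```bash
python3 -c "
from h import *
plan([.445,-.19,.1],.042)"
```

```text
t 11.33 p [ 0.4599 -0.1273  0.1361] q [1.    0.021 0.001 0.   ] F [ 0.3  0.2 -0.5] op 0.324
turn total [ 0.0001 -0.0005  0.0001]  dp total after turn [-0.702  2.479  1.443]  before turn [-0.709  2.477  1.443] yaw now 0.043
```

move_arm(
  turn=[
    [0, 0, 0],
    [0, 0, 0],
    [0, 0, 0],
    [0, 0, 0],
    [0, 0, 0],
    [0, 0, 0],
    [0, 0, 0],
    [0, 0, 0],
    [0, 0, 0],
    [0, 0, 0],
  ],
  dp=[
    [-0.3, 1, 0],
    [-0.2, 1, 0],
    [-0.2, 0.48, 0.5],
    [0, 0, 1],
    [0, 0, 1],
    [0, 0, 1],
    [0, 0, 0.7],
    [0, 0, 0.4],
    [0, 0, 0.2],
    [0, 0, 0],
  ],
  jaw=[1, 1, 1, 1, 1, 1, 1, 1, 1, 1],
)

```text
clock: 12.17
tool_pos: [0.4449, -0.1887, 0.0156]
eef_rot: [1.0, 0.022, 0.001, 0.0]
contact_force: [-0.1, 0.9, -0.6]
opening: 0.326
```

```bash
python3 -c "
from h import *
plan([.445,-.19,.01],.042)
d=cam('scene'); crop(d,260,360,110,210,6,'s14')"
```

```text
t 12.17 p [ 0.4449 -0.1887  0.0156] q [1.    0.022 0.001 0.   ] F [-0.1  0.9 -0.6] op 0.326
turn total [ 0.0001 -0.0002  0.0002]  dp total after turn [0.002 0.053 0.222]  before turn [0.001 0.053 0.222] yaw now 0.043
```

View pics/s14.png

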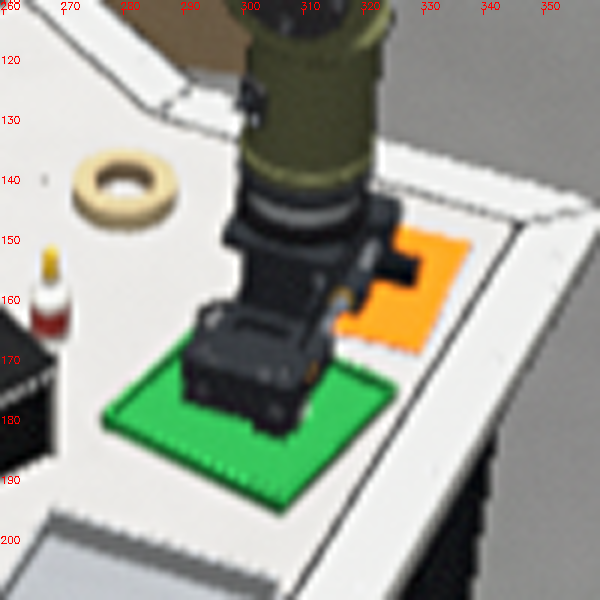

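move_arm(
  turn=[
    [0, 0, 0],
    [0, 0, 0],
    [0, 0, 0],
    [0, 0, 0],
  ],
  dp=[
    [0, 0, 0.1],
    [0, 0, 0.1],
    [0, 0, 0.04],
    [0, 0, 0],
  ],
  jaw=[1, 1, 1, 1],
)

```text
clock: 12.55
tool_pos: [0.446, -0.1891, 0.0109]
eef_rot: [1.0, 0.021, 0.002, 0.001]
contact_force: [0.9, 0.6, 4.6]
opening: 0.327
```

Contact (4.6 N up). Release and rise.

move_arm(
  turn=[
    [0, 0, 0],
    [0, 0, 0],
    [0, 0, 0],
    [0, 0, 0],
    [0, 0, 0],
    [0, 0, 0],
    [0, 0, 0],
    [0, 0, 0],
    [0, 0, 0],
    [0, 0, 0],
  ],
  dp=[
    [0, 0, 0],
    [0, 0, 0],
    [0, 0, 0],
    [0, 0, -0.2],
    [0, 0, -0.7],
    [0, 0, -1],
    [0, 0, -1],
    [0, 0, -1],
    [0, 0, -1],
    [0, 0, -1],
  ],
  jaw=[0, 0, 0, 0, 0, 0, 0, 0, 0, 0],
)

```text
clock: 13.38
tool_pos: [0.4443, -0.1888, 0.1592]
eef_rot: [1.0, 0.021, 0.001, 0.0]
contact_force: [0.5, -0.2, -0.3]
opening: 0.495
```

```bash
python3 -c "
from h import *
plan([.433,.15,.2],.042)
d=cam('scene'); crop(d,225,360,130,250,5,'s15')
d=cam('top'); crop(d,225,415,170,260,4,'t15')"
```

```text
t 13.38 p [ 0.4443 -0.1888  0.1592] q [1.    0.021 0.001 0.   ] F [ 0.5 -0.2 -0.3] op 0.495
turn total [ 0.0002 -0.0004  0.0001]  dp total after turn [  0.115 -13.558  -1.631]  before turn [  0.129 -13.556  -1.643] yaw now 0.043
```

View pics/s15.png

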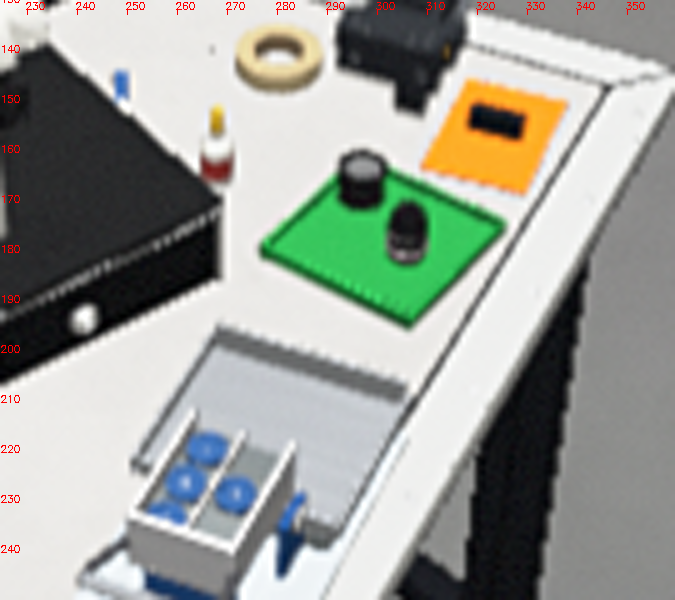

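View pics/t15.png

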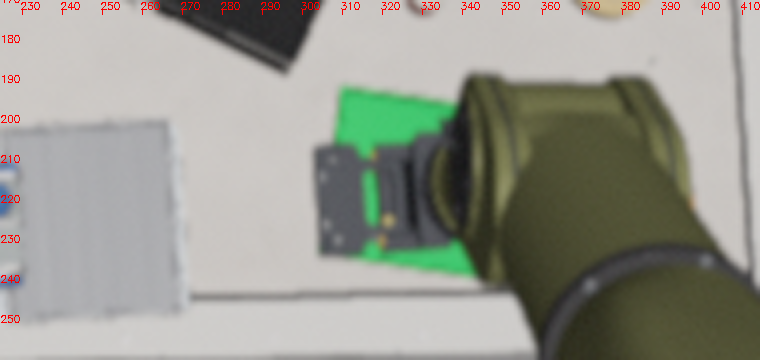

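move_arm(
  turn=[
    [0, 0, 0],
    [0, 0, 0],
    [0, 0, 0],
    [0, 0, 0],
    [0, 0, 0],
    [0, 0, 0],
    [0, 0, 0],
    [0, 0, 0],
    [0, 0, 0],
    [0, 0, 0],
  ],
  dp=[
    [0, -0.5, -0.5],
    [0, -1, -0.8],
    [0, -1, -0.4],
    [0, -1, 0],
    [0, -1, 0],
    [0, -1, 0],
    [0, -1, 0],
    [0, -1, 0],
    [0, -1, 0],
    [0, -1, 0],
  ],
  jaw=[0.3, 0.3, 0.3, 0.3, 0.3, 0.3, 0.3, 0.3, 0.3, 0.3],
)

```text
clock: 14.32
tool_pos: [0.4338, 0.0495, 0.1995]
eef_rot: [1.0, 0.021, 0.001, 0.001]
contact_force: [0.9, 0.2, -0.5]
opening: 0.352
```

```bash
python3 -c "
from h import *
plan([.4325,.2316,.2],.042)
d=cam('scene'); crop(d,265,345,140,205,8,'s16')
d=cam('top'); crop(d,295,410,180,250,6,'t16')"
```

```text
t 14.32 p [0.4338 0.0495 0.1995] q [1.    0.021 0.001 0.001] F [ 0.9  0.2 -0.5] op 0.352
turn total [ 0.0002 -0.0002  0.0001]  dp total after turn [ 0.254 -7.281 -0.022]  before turn [ 0.258 -7.281 -0.031] yaw now 0.043
```

View pics/s16.png

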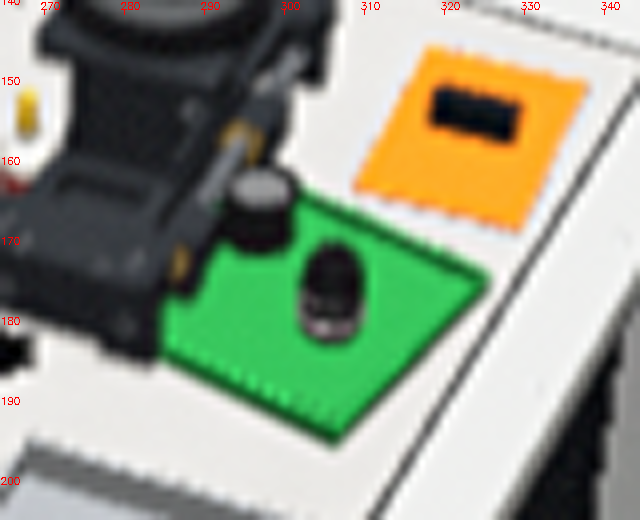

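View pics/t16.png

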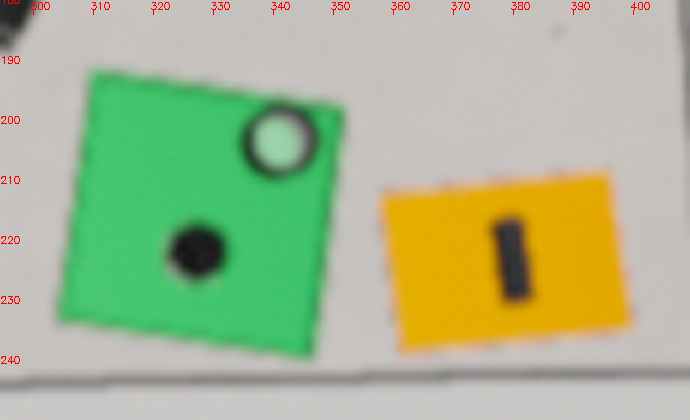

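```bash
python3 -c "
from h import *
d=cam('top')
c=np.array([pix2w(d,a,b,.014)[:2] for a,b in ((310,191.5),(352,198),(347,239.5),(304.5,233))])
m=c.mean(0); ax=(c[0]+c[1]-c[2]-c[3]); ax/=np.hypot(*ax); ay=np.array([-ax[1],ax[0]])
print('tray',m,np.arctan2(ax[1],ax[0]))
for n,u,v,z in (('loupe',340.5,203.3,.035),('obj',327,221.5,.052)):
  p=pix2w(d,u,v,z)[:2]; print(n,p,(p-m)@ax,(p-m)@ay)
  print(n, pix2w(d,u,v,z-.02)[:2])
"
```

```text
tray [ 0.46724327 -0.19733207] -0.16402106692231944
loupe [ 0.50098338 -0.23135848] 0.03884333241216654 -0.028060427203875398
loupe [ 0.50283454 -0.23502454]
obj [ 0.44700353 -0.18688203] -0.021674440911411626 0.007004903980994242
obj [ 0.44802165 -0.18989063]
```

move_arm(
  turn=[
    [0, 0, 0],
    [0, 0, 0],
    [0, 0, 0],
    [0, 0, 0],
    [0, 0, 0],
    [0, 0, 0],
    [0, 0, 0],
    [0, 0, 0],
    [0, 0, 0],
    [0, 0, 0],
  ],
  dp=[
    [0, -0.7, 0],
    [0.05, -1, 0],
    [0.05, -1, 0],
    [0.05, -1, 0],
    [0.05, -1, 0],
    [0.05, -1, 0],
    [0, -1, 0],
    [0, -0.6, 0],
    [0, 0, 0.5],
    [0, 0, 1],
  ],
  jaw=[0.2, 0.2, 0.2, 0.2, 0.2, 0.2, 0.2, 0.2, 0.2, 0.2],
)

```text
clock: 15.3
tool_pos: [0.435, 0.2319, 0.1634]
eef_rot: [1.0, 0.021, 0.004, -0.001]
contact_force: [-0.4, -0.2, -0.2]
opening: 0.4
```

```bash
python3 -c "
from h import *
plan([.4328,.2335,.061],.042)
d=cam('scene'); crop(d,220,320,175,285,5.5,'s17')
d=cam('top'); crop(d,165,275,165,255,6,'t17')"
```

```text
t 15.3 p [0.435  0.2319 0.1634] q [ 1.     0.021  0.004 -0.001] F [-0.4 -0.2 -0.2] op 0.4
turn total [-0.0002 -0.0012  0.0001]  dp total after turn [-0.086 -0.069  4.097]  before turn [-0.116 -0.063  4.096] yaw now 0.043
```

View pics/s17.png

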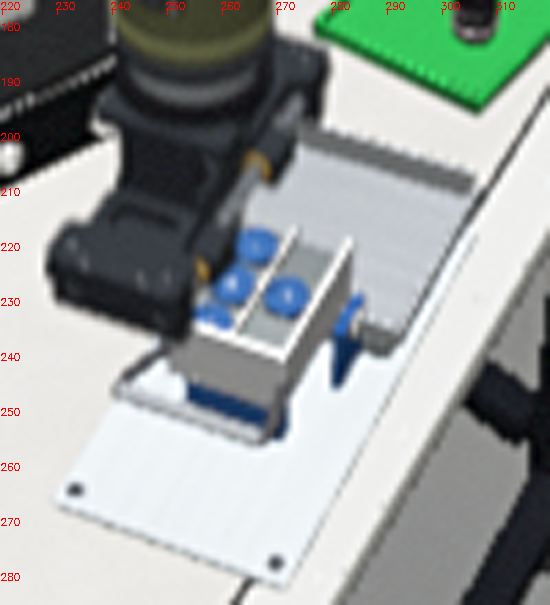

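View pics/t17.png

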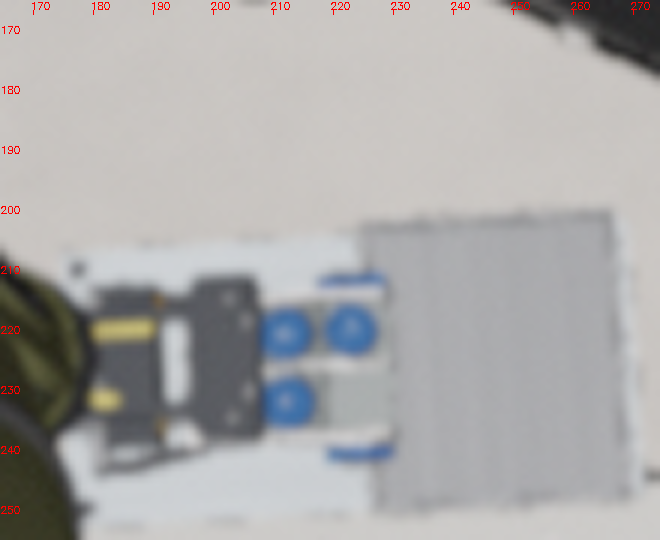

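move_arm(
  turn=[
    [0, 0, 0],
    [0, 0, 0],
    [0, 0, 0],
    [0, 0, 0],
    [0, 0, 0],
    [0, 0, 0],
    [0, 0, 0],
  ],
  dp=[
    [0, -0.06, 0.5],
    [0, 0, 0.9],
    [0, 0, 0.8],
    [0, 0, 0.5],
    [0, 0, 0.2],
    [0, 0, 0],
    [0, 0, 0],
  ],
  jaw=[0.2, 0.2, 0.2, 0.2, 0.2, 0.2, 0.2],
)

```text
clock: 15.98
tool_pos: [0.4338, 0.232, 0.0904]
eef_rot: [1.0, 0.021, 0.002, 0.0]
contact_force: [-0.4, 0.2, -0.6]
opening: 0.4
```

```bash
python3 -c "
from h import *
plan([.4328,.2335,.061],.042)
d=cam('scene'); crop(d,220,320,195,285,6,'s18')"
```

```text
t 15.98 p [0.4338 0.232  0.0904] q [1.    0.021 0.002 0.   ] F [-0.4  0.2 -0.6] op 0.4
turn total [ 0.0002 -0.0005 -0.    ]  dp total after turn [-0.037 -0.062  1.178]  before turn [-0.04  -0.063  1.178] yaw now 0.042
```

View pics/s18.png

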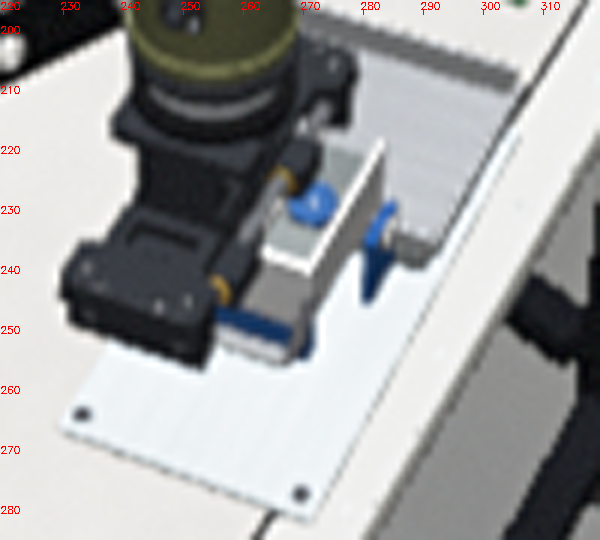

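move_arm(
  turn=[
    [0, 0, 0],
    [0, 0, 0],
    [0, 0, 0],
    [0, 0, 0],
    [0, 0, 0],
    [0, 0, 0],
  ],
  dp=[
    [0, -0.05, 0.25],
    [0, 0, 0.25],
    [0, 0, 0.25],
    [0, 0, 0.25],
    [0, 0, 0.18],
    [0, 0, 0],
  ],
  jaw=[0.2, 0.2, 0.2, 0.2, 0.2, 0.2],
)

```text
clock: 16.53
tool_pos: [0.4327, 0.2335, 0.0592]
eef_rot: [1.0, 0.022, 0.0, 0.001]
contact_force: [0.3, 0.1, 0.3]
opening: 0.4
```

move_arm(
  turn=[
    [0, 0, 0],
    [0, 0, 0],
    [0, 0, 0],
    [0, 0, 0],
  ],
  dp=[
    [0, 0, 0],
    [0, 0, 0],
    [0, 0, 0],
    [0, 0, 0],
  ],
  jaw=[0.5, 0.6, 0.7, 0.75],
  newtons=10,
)

```text
clock: 16.87
tool_pos: [0.4334, 0.2367, 0.0606]
eef_rot: [1.0, 0.023, 0.002, -0.002]
contact_force: [-1.0, 6.1, -2.7]
opening: 0.133
```

move_arm(
  turn=[
    [0, 0, 0],
    [0, 0, 0],
    [0, 0, 0],
  ],
  dp=[
    [0, -0.12, 0],
    [0, 0, 0],
    [0, 0, 0],
  ],
  jaw=[1, 1, 1],
  newtons=20,
)

```text
clock: 17.12
tool_pos: [0.4333, 0.238, 0.0605]
eef_rot: [1.0, 0.022, 0.002, -0.001]
contact_force: [-1.4, 4.1, -0.1]
opening: 0.1
```

```bash
python3 -c "
from h import *
st()
d=cam('top'); crop(d,165,275,165,255,6,'t18')"
```

```text
t 17.12 p [0.4333 0.238  0.0605] q [ 1.     0.022  0.002 -0.001] F [-1.4  4.1 -0.1] op 0.1
```

View pics/t18.png

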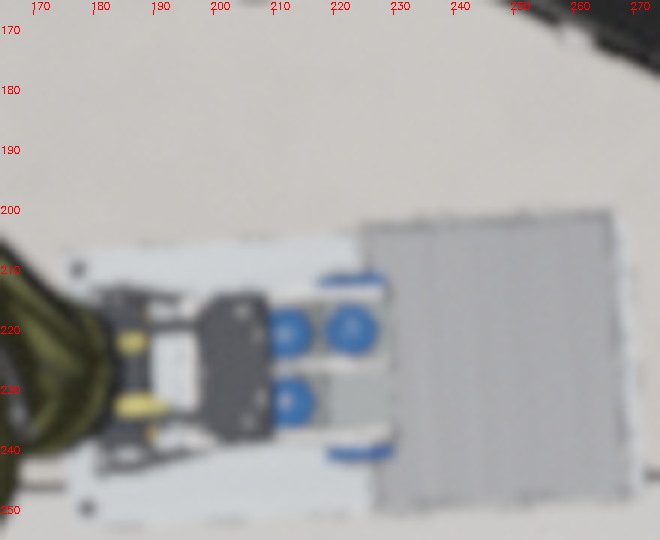

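```bash
python3 -c "
import numpy as np
rr=np.hypot(.121,.03);a=np.arctan2(.03,.121)
for t in np.arange(0,.95,.05):
  dy=rr*np.cos(a+t)-.121; dz=rr*np.sin(a+t)-.03
  print(round(t,2),'tool y',round(-dy/.025,3),'z',round(-dz/.025,3),'TCP z',round(.0605+dz,4),'world y', round(.238+dy,4))
"
```

```text
0.0 tool y -0.0 z -0.0 TCP z 0.0605 world y 0.238
0.05 tool y 0.066 z -0.24 TCP z 0.0665 world y 0.2363
0.1 tool y 0.144 z -0.477 TCP z 0.0724 world y 0.2344
0.15 tool y 0.234 z -0.71 TCP z 0.0782 world y 0.2322
0.2 tool y 0.335 z -0.938 TCP z 0.0839 world y 0.2296
0.25 tool y 0.447 z -1.16 TCP z 0.0895 world y 0.2268
0.3 tool y 0.571 z -1.377 TCP z 0.0949 world y 0.2237
0.35 tool y 0.705 z -1.587 TCP z 0.1002 world y 0.2204
0.4 tool y 0.849 z -1.79 TCP z 0.1053 world y 0.2168
0.45 tool y 1.004 z -1.986 TCP z 0.1101 world y 0.2129
0.5 tool y 1.168 z -2.174 TCP z 0.1148 world y 0.2088
0.55 tool y 1.341 z -2.353 TCP z 0.1193 world y 0.2045
0.6 tool y 1.523 z -2.523 TCP z 0.1236 world y 0.1999
0.65 tool y 1.713 z -2.684 TCP z 0.1276 world y 0.1952
0.7 tool y 1.911 z -2.836 TCP z 0.1314 world y 0.1902
0.75 tool y 2.117 z -2.977 TCP z 0.1349 world y 0.1851
0.8 tool y 2.329 z -3.108 TCP z 0.1382 world y 0.1798
0.85 tool y 2.547 z -3.228 TCP z 0.1412 world y 0.1743
0.9 tool y 2.771 z -3.337 TCP z 0.1439 world y 0.1687
```

move_arm(
  turn=[
    [0, 0, 0],
    [0, 0, 0],
    [0, 0, 0],
    [0, 0, 0],
    [0, 0, 0],
    [0, 0, 0],
    [0, 0, 0],
    [0, 0, 0],
    [0, 0, 0],
    [0, 0, 0],
  ],
  dp=[
    [0, 0.03, -0.12],
    [0, 0.03, -0.12],
    [0, 0.04, -0.12],
    [0, 0.04, -0.12],
    [0, 0.045, -0.12],
    [0, 0.045, -0.115],
    [0, 0.05, -0.115],
    [0, 0.05, -0.11],
    [0, 0, 0],
    [0, 0, 0],
  ],
  jaw=[1, 1, 1, 1, 1, 1, 1, 1, 1, 1],
)

```text
clock: 18.0
tool_pos: [0.4336, 0.2298, 0.0844]
eef_rot: [1.0, 0.022, 0.002, -0.001]
contact_force: [-1.0, 5.1, 0.7]
opening: 0.095
```

```bash
python3 -c "
from h import *
st()
d=cam('top'); crop(d,165,275,165,255,6,'t19')"
```

```text
t 18.0 p [0.4336 0.2298 0.0844] q [ 1.     0.022  0.002 -0.001] F [-1.   5.1  0.7] op 0.095
```

View pics/t19.png

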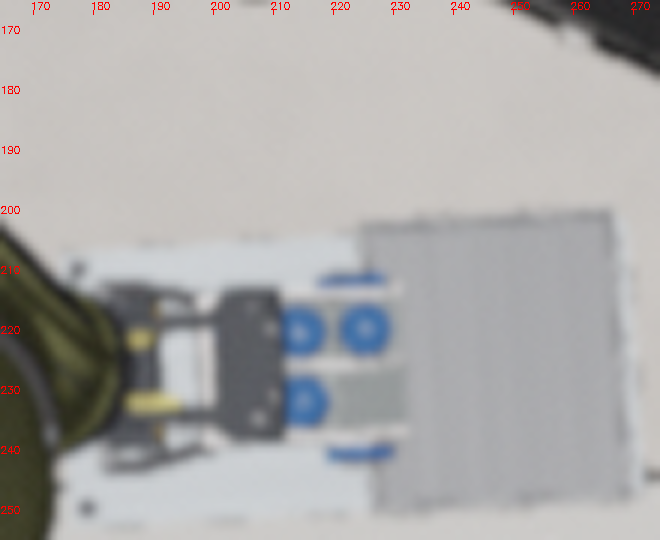

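move_arm(
  turn=[
    [0, 0, 0],
    [0, 0, 0],
    [0, 0, 0],
    [0, 0, 0],
    [0, 0, 0],
    [0, 0, 0],
    [0, 0, 0],
    [0, 0, 0],
    [0, 0, 0],
    [0, 0, 0],
  ],
  dp=[
    [0, 0.04, -0.075],
    [0, 0.04, -0.075],
    [0, 0.032, -0.072],
    [0, 0, 0],
    [0, 0, 0],
    [0, 0, 0],
    [0, 0, 0],
    [0, 0, 0],
    [0, 0, 0],
    [0, 0, 0],
  ],
  jaw=[1, 1, 1, 1, 1, 1, 1, 1, 1, 1],
)

```text
clock: 18.88
tool_pos: [0.4337, 0.2271, 0.0897]
eef_rot: [1.0, 0.022, 0.002, -0.001]
contact_force: [-1.0, 5.2, -1.0]
opening: 0.101
```

```bash
cat > look.py <<'E'
from h import *
import sys
s=st(); z=s["tool_pos"][2]
rr=np.hypot(.121,.03);a=np.arctan2(.03,.121)
print("tilt est z",round(np.arcsin((z-.0605+.03)/rr)-a,3),"y",round(np.arccos((s["tool_pos"][1]-.238+.121)/rr)-a,3))
d=cam('top'); crop(d,175,275,195,255,6,sys.argv[1])
E
python3 look.py u1
```

```text
t 18.88 p [0.4337 0.2271 0.0897] q [ 1.     0.022  0.002 -0.001] F [-1.   5.2 -1. ] op 0.101
tilt est z 0.252 y 0.245
```

View pics/u1.png

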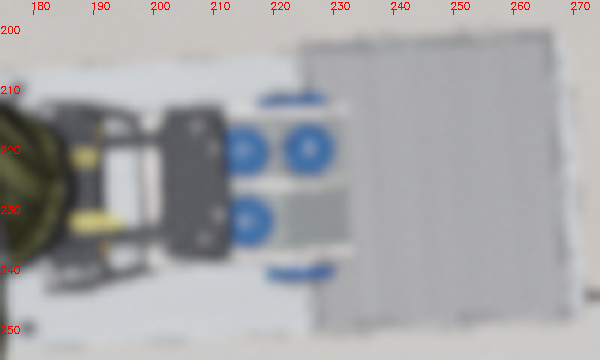

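Still all caps in place. Next 0.25→0.30.

move_arm(
  turn=[
    [0, 0, 0],
    [0, 0, 0],
    [0, 0, 0],
    [0, 0, 0],
    [0, 0, 0],
    [0, 0, 0],
    [0, 0, 0],
    [0, 0, 0],
    [0, 0, 0],
    [0, 0, 0],
  ],
  dp=[
    [0, 0.041, -0.073],
    [0, 0.041, -0.073],
    [0, 0.041, -0.071],
    [0, 0, 0],
    [0, 0, 0],
    [0, 0, 0],
    [0, 0, 0],
    [0, 0, 0],
    [0, 0, 0],
    [0, 0, 0],
  ],
  jaw=[1, 1, 1, 1, 1, 1, 1, 1, 1, 1],
)

```text
clock: 19.77
tool_pos: [0.4338, 0.2242, 0.0952]
eef_rot: [1.0, 0.022, 0.002, -0.001]
contact_force: [-0.8, 5.4, -0.5]
opening: 0.099
```

move_arm(
  turn=[
    [0, 0, 0],
    [0, 0, 0],
    [0, 0, 0],
    [0, 0, 0],
    [0, 0, 0],
    [0, 0, 0],
    [0, 0, 0],
    [0, 0, 0],
    [0, 0, 0],
    [0, 0, 0],
  ],
  dp=[
    [0, 0, 0],
    [0, 0, 0],
    [0, 0, 0],
    [0, 0, 0],
    [0, 0, 0],
    [0, 0, 0],
    [0, 0, 0],
    [0, 0, 0],
    [0, 0, 0],
    [0, 0, 0],
  ],
  jaw=[1, 1, 1, 1, 1, 1, 1, 1, 1, 1],
)

```text
clock: 20.6
tool_pos: [0.4338, 0.2242, 0.0952]
eef_rot: [1.0, 0.022, 0.002, -0.001]
contact_force: [-0.3, 5.7, -2.0]
opening: 0.098
```

```bash
python3 look.py u2
```

```text
t 20.6 p [0.4338 0.2242 0.0952] q [ 1.     0.022  0.002 -0.001] F [-0.3  5.7 -2. ] op 0.098
tilt est z 0.303 y 0.293
```

View pics/u2.png

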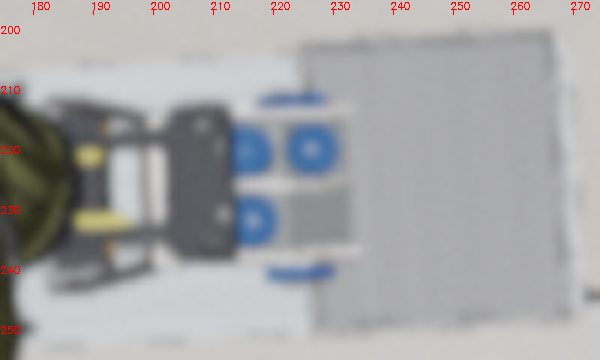

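move_arm(
  turn=[
    [0, 0, 0],
    [0, 0, 0],
    [0, 0, 0],
    [0, 0, 0],
    [0, 0, 0],
    [0, 0, 0],
    [0, 0, 0],
    [0, 0, 0],
    [0, 0, 0],
    [0, 0, 0],
  ],
  dp=[
    [0, 0.045, -0.07],
    [0, 0.045, -0.07],
    [0, 0.044, -0.07],
    [0, 0, 0],
    [0, 0, 0],
    [0, 0, 0],
    [0, 0, 0],
    [0, 0, 0],
    [0, 0, 0],
    [0, 0, 0],
  ],
  jaw=[1, 1, 1, 1, 1, 1, 1, 1, 1, 1],
)

```text
clock: 21.48
tool_pos: [0.434, 0.221, 0.1005]
eef_rot: [1.0, 0.022, 0.002, -0.001]
contact_force: [-1.2, 6.5, -0.8]
opening: 0.098
```

move_arm(
  turn=[
    [0, 0, 0],
    [0, 0, 0],
    [0, 0, 0],
    [0, 0, 0],
    [0, 0, 0],
    [0, 0, 0],
    [0, 0, 0],
    [0, 0, 0],
    [0, 0, 0],
    [0, 0, 0],
  ],
  dp=[
    [0, 0, 0],
    [0, 0, 0],
    [0, 0, 0],
    [0, 0, 0],
    [0, 0, 0],
    [0, 0, 0],
    [0, 0, 0],
    [0, 0, 0],
    [0, 0, 0],
    [0, 0, 0],
  ],
  jaw=[1, 1, 1, 1, 1, 1, 1, 1, 1, 1],
)

```text
clock: 22.32
tool_pos: [0.434, 0.221, 0.1005]
eef_rot: [1.0, 0.022, 0.002, -0.001]
contact_force: [-2.2, 6.0, -0.5]
opening: 0.098
```

```bash
python3 look.py u3
```

```text
t 22.32 p [0.434  0.221  0.1005] q [ 1.     0.022  0.002 -0.001] F [-2.2  6.  -0.5] op 0.098
tilt est z 0.353 y 0.34
```

View pics/u3.png

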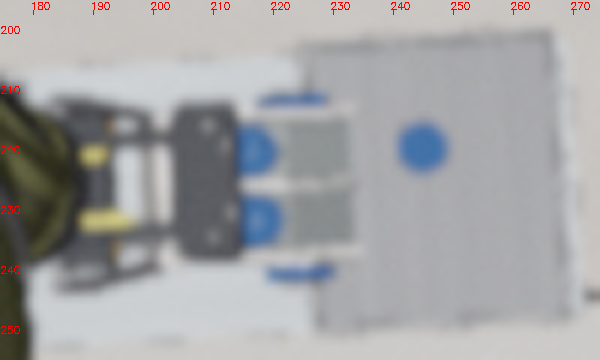

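move_arm(
  turn=[
    [0, 0, 0],
    [0, 0, 0],
    [0, 0, 0],
    [0, 0, 0],
    [0, 0, 0],
    [0, 0, 0],
    [0, 0, 0],
    [0, 0, 0],
    [0, 0, 0],
    [0, 0, 0],
  ],
  dp=[
    [0, 0.05, -0.068],
    [0, 0.05, -0.068],
    [0, 0.044, -0.067],
    [0, 0, 0],
    [0, 0, 0],
    [0, 0, 0],
    [0, 0, 0],
    [0, 0, 0],
    [0, 0, 0],
    [0, 0, 0],
  ],
  jaw=[1, 1, 1, 1, 1, 1, 1, 1, 1, 1],
)

```text
clock: 23.2
tool_pos: [0.4341, 0.2177, 0.1057]
eef_rot: [1.0, 0.022, 0.002, -0.001]
contact_force: [-0.9, 5.6, -0.4]
opening: 0.097
```

move_arm(
  turn=[
    [0, 0, 0],
    [0, 0, 0],
    [0, 0, 0],
    [0, 0, 0],
    [0, 0, 0],
    [0, 0, 0],
    [0, 0, 0],
    [0, 0, 0],
    [0, 0, 0],
    [0, 0, 0],
  ],
  dp=[
    [0, 0, 0],
    [0, 0, 0],
    [0, 0, 0],
    [0, 0, 0],
    [0, 0, 0],
    [0, 0, 0],
    [0, 0, 0],
    [0, 0, 0],
    [0, 0, 0],
    [0, 0, 0],
  ],
  jaw=[1, 1, 1, 1, 1, 1, 1, 1, 1, 1],
)

```text
clock: 24.03
tool_pos: [0.4341, 0.2177, 0.1057]
eef_rot: [1.0, 0.022, 0.002, -0.001]
contact_force: [-1.5, 6.3, 1.3]
opening: 0.097
```

```bash
python3 look.py u4
```

```text
t 24.03 p [0.4341 0.2177 0.1057] q [ 1.     0.022  0.002 -0.001] F [-1.5  6.3  1.3] op 0.097
tilt est z 0.404 y 0.388
```

View pics/u4.png

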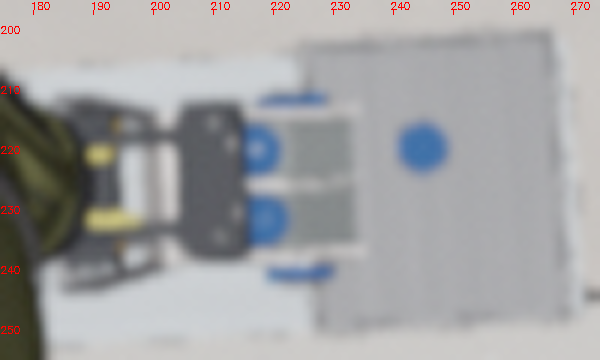

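move_arm(
  turn=[
    [0, 0, 0],
    [0, 0, 0],
    [0, 0, 0],
    [0, 0, 0],
    [0, 0, 0],
    [0, 0, 0],
    [0, 0, 0],
    [0, 0, 0],
    [0, 0, 0],
    [0, 0, 0],
  ],
  dp=[
    [0, 0.046, -0.06],
    [0, 0.046, -0.058],
    [0, 0, 0],
    [0, 0, 0],
    [0, 0, 0],
    [0, 0, 0],
    [0, 0, 0],
    [0, 0, 0],
    [0, 0, 0],
    [0, 0, 0],
  ],
  jaw=[1, 1, 1, 1, 1, 1, 1, 1, 1, 1],
)

```text
clock: 24.92
tool_pos: [0.4342, 0.2154, 0.1086]
eef_rot: [1.0, 0.022, 0.002, -0.001]
contact_force: [-1.7, 5.3, 0.7]
opening: 0.102
```

move_arm(
  turn=[
    [0, 0, 0],
    [0, 0, 0],
    [0, 0, 0],
    [0, 0, 0],
    [0, 0, 0],
    [0, 0, 0],
    [0, 0, 0],
    [0, 0, 0],
    [0, 0, 0],
    [0, 0, 0],
  ],
  dp=[
    [0, 0, 0],
    [0, 0, 0],
    [0, 0, 0],
    [0, 0, 0],
    [0, 0, 0],
    [0, 0, 0],
    [0, 0, 0],
    [0, 0, 0],
    [0, 0, 0],
    [0, 0, 0],
  ],
  jaw=[1, 1, 1, 1, 1, 1, 1, 1, 1, 1],
)

```text
clock: 25.75
tool_pos: [0.4342, 0.2154, 0.1086]
eef_rot: [1.0, 0.022, 0.002, -0.001]
contact_force: [-1.9, 7.1, -0.3]
opening: 0.096
```

```bash
python3 look.py u5
```

```text
t 25.75 p [0.4342 0.2154 0.1086] q [ 1.     0.022  0.002 -0.001] F [-1.9  7.1 -0.3] op 0.096
tilt est z 0.434 y 0.418
```

View pics/u5.png

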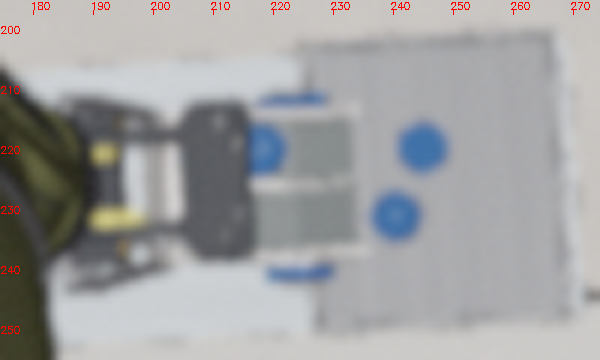

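move_arm(
  turn=[
    [0, 0, 0],
    [0, 0, 0],
    [0, 0, 0],
    [0, 0, 0],
    [0, 0, 0],
    [0, 0, 0],
    [0, 0, 0],
    [0, 0, 0],
    [0, 0, 0],
    [0, 0, 0],
  ],
  dp=[
    [0, 0.063, -0.078],
    [0, 0.064, -0.077],
    [0, 0, 0],
    [0, 0, 0],
    [0, 0, 0],
    [0, 0, 0],
    [0, 0, 0],
    [0, 0, 0],
    [0, 0, 0],
    [0, 0, 0],
  ],
  jaw=[1, 1, 1, 1, 1, 1, 1, 1, 1, 1],
)

```text
clock: 26.63
tool_pos: [0.4343, 0.2122, 0.1126]
eef_rot: [1.0, 0.022, 0.002, -0.001]
contact_force: [-1.4, 5.9, 1.8]
opening: 0.099
```

move_arm(
  turn=[
    [0, 0, 0],
    [0, 0, 0],
    [0, 0, 0],
    [0, 0, 0],
    [0, 0, 0],
    [0, 0, 0],
    [0, 0, 0],
    [0, 0, 0],
    [0, 0, 0],
    [0, 0, 0],
  ],
  dp=[
    [0, 0, 0],
    [0, 0, 0],
    [0, 0, 0],
    [0, 0, 0],
    [0, 0, 0],
    [0, 0, 0],
    [0, 0, 0],
    [0, 0, 0],
    [0, 0, 0],
    [0, 0, 0],
  ],
  jaw=[1, 1, 1, 1, 1, 1, 1, 1, 1, 1],
)

```text
clock: 27.47
tool_pos: [0.4343, 0.2122, 0.1126]
eef_rot: [1.0, 0.022, 0.002, -0.001]
contact_force: [-2.4, 6.1, 1.3]
opening: 0.098
```

```bash
python3 look.py u6
```

```text
t 27.47 p [0.4343 0.2122 0.1126] q [ 1.     0.022  0.002 -0.001] F [-2.4  6.1  1.3] op 0.098
tilt est z 0.476 y 0.459
```

View pics/u6.png

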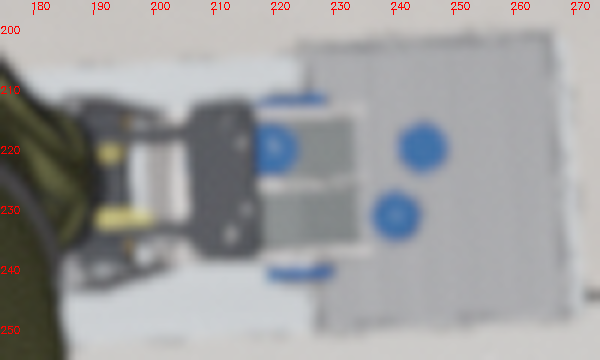

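move_arm(
  turn=[
    [0, 0, 0],
    [0, 0, 0],
    [0, 0, 0],
    [0, 0, 0],
    [0, 0, 0],
    [0, 0, 0],
    [0, 0, 0],
    [0, 0, 0],
    [0, 0, 0],
    [0, 0, 0],
  ],
  dp=[
    [0, 0, 0],
    [0, 0, 0],
    [0, 0, 0],
    [0, 0, 0],
    [0, 0, 0],
    [0, 0, 0],
    [0, 0, 0],
    [0, 0, 0],
    [0, 0, 0],
    [0, 0, 0],
  ],
  jaw=[1, 1, 1, 1, 1, 1, 1, 1, 1, 1],
)

```text
clock: 28.35
tool_pos: [0.4344, 0.2122, 0.1126]
eef_rot: [1.0, 0.022, 0.002, -0.001]
contact_force: [-1.0, 7.1, 2.1]
opening: 0.1
```

```bash
python3 look.py u7
```

```text
t 28.35 p [0.4344 0.2122 0.1126] q [ 1.     0.022  0.002 -0.001] F [-1.   7.1  2.1] op 0.1
tilt est z 0.476 y 0.459
```

View pics/u7.png

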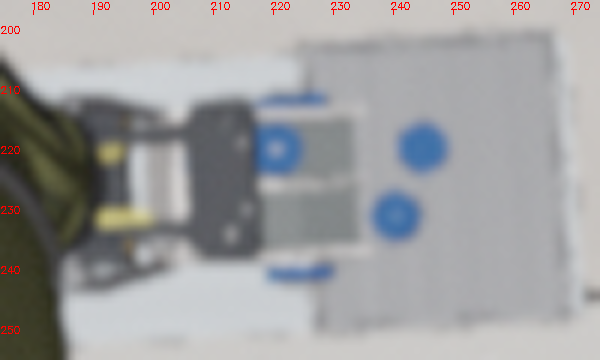

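move_arm(
  turn=[
    [0, 0, 0],
    [0, 0, 0],
    [0, 0, 0],
    [0, 0, 0],
    [0, 0, 0],
    [0, 0, 0],
    [0, 0, 0],
    [0, 0, 0],
    [0, 0, 0],
    [0, 0, 0],
  ],
  dp=[
    [0, 0.05, -0.057],
    [0, 0, 0],
    [0, 0, 0],
    [0, 0, 0],
    [0, 0, 0],
    [0, 0, 0],
    [0, 0, 0],
    [0, 0, 0],
    [0, 0, 0],
    [0, 0, 0],
  ],
  jaw=[1, 1, 1, 1, 1, 1, 1, 1, 1, 1],
)

```text
clock: 29.23
tool_pos: [0.4344, 0.2111, 0.114]
eef_rot: [1.0, 0.022, 0.002, -0.001]
contact_force: [-1.8, 6.8, 0.4]
opening: 0.095
```

move_arm(
  turn=[
    [0, 0, 0],
    [0, 0, 0],
    [0, 0, 0],
    [0, 0, 0],
    [0, 0, 0],
    [0, 0, 0],
    [0, 0, 0],
    [0, 0, 0],
    [0, 0, 0],
    [0, 0, 0],
  ],
  dp=[
    [0, 0, 0],
    [0, 0, 0],
    [0, 0, 0],
    [0, 0, 0],
    [0, 0, 0],
    [0, 0, 0],
    [0, 0, 0],
    [0, 0, 0],
    [0, 0, 0],
    [0, 0, 0],
  ],
  jaw=[1, 1, 1, 1, 1, 1, 1, 1, 1, 1],
)

```text
clock: 30.07
tool_pos: [0.4344, 0.211, 0.114]
eef_rot: [1.0, 0.022, 0.002, -0.001]
contact_force: [-1.7, 6.9, 0.8]
opening: 0.096
```

```bash
python3 look.py u8
```

```text
t 30.07 p [0.4344 0.211  0.114 ] q [ 1.     0.022  0.002 -0.001] F [-1.7  6.9  0.8] op 0.096
tilt est z 0.491 y 0.473
```

View pics/u8.png

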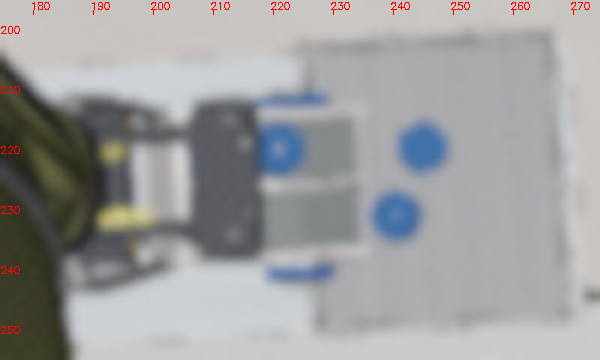

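move_arm(
  turn=[
    [0, 0, 0],
    [0, 0, 0],
    [0, 0, 0],
    [0, 0, 0],
    [0, 0, 0],
    [0, 0, 0],
    [0, 0, 0],
    [0, 0, 0],
    [0, 0, 0],
    [0, 0, 0],
  ],
  dp=[
    [0, 0.067, -0.074],
    [0, 0, 0],
    [0, 0, 0],
    [0, 0, 0],
    [0, 0, 0],
    [0, 0, 0],
    [0, 0, 0],
    [0, 0, 0],
    [0, 0, 0],
    [0, 0, 0],
  ],
  jaw=[1, 1, 1, 1, 1, 1, 1, 1, 1, 1],
)

```text
clock: 30.95
tool_pos: [0.4345, 0.2093, 0.1159]
eef_rot: [1.0, 0.022, 0.002, -0.001]
contact_force: [-0.9, 6.0, 1.1]
opening: 0.1
```

move_arm(
  turn=[
    [0, 0, 0],
    [0, 0, 0],
    [0, 0, 0],
    [0, 0, 0],
    [0, 0, 0],
    [0, 0, 0],
    [0, 0, 0],
    [0, 0, 0],
    [0, 0, 0],
    [0, 0, 0],
  ],
  dp=[
    [0, 0, 0],
    [0, 0, 0],
    [0, 0, 0],
    [0, 0, 0],
    [0, 0, 0],
    [0, 0, 0],
    [0, 0, 0],
    [0, 0, 0],
    [0, 0, 0],
    [0, 0, 0],
  ],
  jaw=[1, 1, 1, 1, 1, 1, 1, 1, 1, 1],
)

```text
clock: 31.78
tool_pos: [0.4345, 0.2092, 0.1159]
eef_rot: [1.0, 0.022, 0.002, -0.001]
contact_force: [-0.9, 8.1, -0.1]
opening: 0.1
```

```bash
python3 look.py u9
```

```text
t 31.78 p [0.4345 0.2092 0.1159] q [ 1.     0.022  0.002 -0.001] F [-0.9  8.1 -0.1] op 0.1
tilt est z 0.511 y 0.495
```

View pics/u9.png

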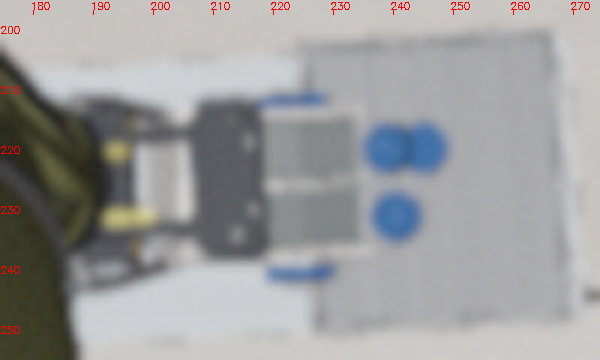

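move_arm(
  turn=[
    [0, 0, 0],
    [0, 0, 0],
    [0, 0, 0],
    [0, 0, 0],
    [0, 0, 0],
    [0, 0, 0],
    [0, 0, 0],
    [0, 0, 0],
    [0, 0, 0],
    [0, 0, 0],
  ],
  dp=[
    [0, -0.036, 0.038],
    [0, -0.082, 0.094],
    [0, -0.082, 0.094],
    [0, -0.078, 0.098],
    [0, -0.077, 0.098],
    [0, -0.072, 0.102],
    [0, -0.072, 0.101],
    [0, -0.067, 0.105],
    [0, -0.067, 0.105],
    [0, -0.062, 0.108],
  ],
  jaw=[1, 1, 1, 1, 1, 1, 1, 1, 1, 1],
)

```text
clock: 32.67
tool_pos: [0.4339, 0.2254, 0.0927]
eef_rot: [1.0, 0.022, 0.002, -0.0]
contact_force: [-1.6, 3.7, 8.9]
opening: 0.098
```

move_arm(
  turn=[
    [0, 0, 0],
    [0, 0, 0],
    [0, 0, 0],
    [0, 0, 0],
    [0, 0, 0],
    [0, 0, 0],
    [0, 0, 0],
    [0, 0, 0],
    [0, 0, 0],
    [0, 0, 0],
  ],
  dp=[
    [0, -0.062, 0.109],
    [0, -0.056, 0.111],
    [0, -0.056, 0.111],
    [0, -0.05, 0.114],
    [0, -0.05, 0.114],
    [0, -0.045, 0.117],
    [0, -0.045, 0.116],
    [0, -0.039, 0.118],
    [0, -0.039, 0.119],
    [0, 0, 0],
  ],
  jaw=[1, 1, 1, 1, 1, 1, 1, 1, 1, 1],
)

```text
clock: 33.5
tool_pos: [0.4334, 0.2363, 0.0663]
eef_rot: [1.0, 0.022, 0.002, -0.0]
contact_force: [-0.3, 4.1, 0.1]
opening: 0.093
```

```bash
python3 look.py u10
```

```text
t 33.5 p [0.4334 0.2363 0.0663] q [ 1.     0.022  0.002 -0.   ] F [-0.3  4.1  0.1] op 0.093
tilt est z 0.048 y 0.052
```

View pics/u10.png

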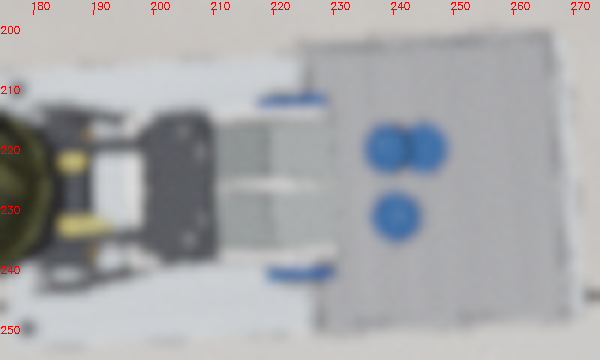

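move_arm(
  turn=[
    [0, 0, 0],
    [0, 0, 0],
    [0, 0, 0],
    [0, 0, 0],
    [0, 0, 0],
  ],
  dp=[
    [0, -0.035, 0.1],
    [0, -0.03, 0.1],
    [0, 0, 0.08],
    [0, 0, 0.06],
    [0, 0, 0],
  ],
  jaw=[1, 1, 1, 1, 1],
)

```text
clock: 33.97
tool_pos: [0.4335, 0.238, 0.0586]
eef_rot: [1.0, 0.022, 0.002, -0.0]
contact_force: [-2.2, 4.0, 11.1]
opening: 0.092
```

move_arm(
  turn=[
    [0, 0, 0],
    [0, 0, 0],
    [0, 0, 0],
  ],
  dp=[
    [0, 0, 0.06],
    [0, 0, 0.04],
    [0, 0, 0],
  ],
  jaw=[1, 1, 1],
)

```text
clock: 34.22
tool_pos: [0.4339, 0.2381, 0.0566]
eef_rot: [1.0, 0.022, 0.003, -0.0]
contact_force: [-3.2, 3.5, 17.1]
opening: 0.083
```

move_arm(
  turn=[
    [0, 0, 0],
    [0, 0, 0],
    [0, 0, 0],
    [0, 0, 0],
    [0, 0, 0],
    [0, 0, 0],
    [0, 0, 0],
    [0, 0, 0],
    [0, 0, 0],
    [0, 0, 0],
  ],
  dp=[
    [0, 0, 0],
    [0, 0, 0],
    [0, 0, 0],
    [0, 0, 0],
    [0, 0, -0.3],
    [0, 0, -0.6],
    [0, 0, -1],
    [0, 0, -1],
    [0, 0, -1],
    [0, 0, -1],
  ],
  jaw=[0.6, 0.4, 0.2, 0.2, 0.2, 0.2, 0.2, 0.2, 0.2, 0.2],
)

```text
clock: 35.05
tool_pos: [0.4324, 0.2368, 0.1788]
eef_rot: [1.0, 0.021, 0.001, 0.001]
contact_force: [-0.3, 0.5, 0.7]
opening: 0.398
```

move_arm(
  turn=[
    [0, 0, 0],
    [0, 0, 0],
    [0, 0, 0],
    [0, 0, 0],
    [0, 0, 0],
    [0, 0, 0],
    [0, 0, 0],
    [0, 0, 0],
    [0, 0, 0],
    [0, 0, 0],
  ],
  dp=[
    [0, 0.7, -0.4],
    [0, 1, -0.3],
    [0, 1, 0],
    [0, 1, 0],
    [0, 1, 0],
    [0, 1, 0],
    [0, 1, 0],
    [0, 1, 0],
    [0, 1, 0],
    [0, 1, 0],
  ],
  jaw=[0.2, 0.2, 0.2, 0.2, 0.2, 0.2, 0.2, 0.2, 0.2, 0.2],
)

```text
clock: 35.88
tool_pos: [0.4427, -0.0064, 0.1954]
eef_rot: [1.0, 0.021, 0.001, 0.001]
contact_force: [0.0, 0.0, 0.0]
opening: 0.4
```

move_arm(
  turn=[
    [0, 0, 0],
    [0, 0, 0],
    [0, 0, 0],
    [0, 0, 0],
    [0, 0, 0],
    [0, 0, 0],
    [0, 0, 0],
    [0, 0, 0],
    [0, 0, 0],
    [0, 0, 0],
  ],
  dp=[
    [0, 1, 0],
    [0, 1, 0],
    [0, 1, 0],
    [0, 1, 0],
    [0, 1, 0],
    [0, 1, 0],
    [0, 1, 0],
    [0, 1, 0],
    [0, 0.5, 0],
    [0, 0, 0],
  ],
  jaw=[0.2, 0.2, 0.2, 0.2, 0.2, 0.2, 0.2, 0.2, 0.2, 0.2],
)

```text
clock: 36.72
tool_pos: [0.4515, -0.2205, 0.1954]
eef_rot: [1.0, 0.019, 0.001, 0.001]
contact_force: [-0.1, 0.3, -0.4]
opening: 0.401
```

```bash
python3 -c "
from h import *
st()
d=cam('scene'); crop(d,225,315,185,285,6,'v1')
a=cv2.imread('pics/scene0.png'); d0=dict(frame=a); crop(d0,225,315,185,285,6,'v0')
x=np.hstack([cv2.imread('pics/v0.png')[:,:400],cv2.imread('pics/v1.png')[:,:400]]); cv2.imwrite('pics/vv.png',x)
d=cam('top'); crop(d,170,275,195,255,7,'v2'); crop(d,295,410,180,250,6,'v3')"
```

```text
t 36.72 p [ 0.4515 -0.2205  0.1954] q [1.    0.019 0.001 0.001] F [-0.1  0.3 -0.4] op 0.401
```

View pics/vv.png

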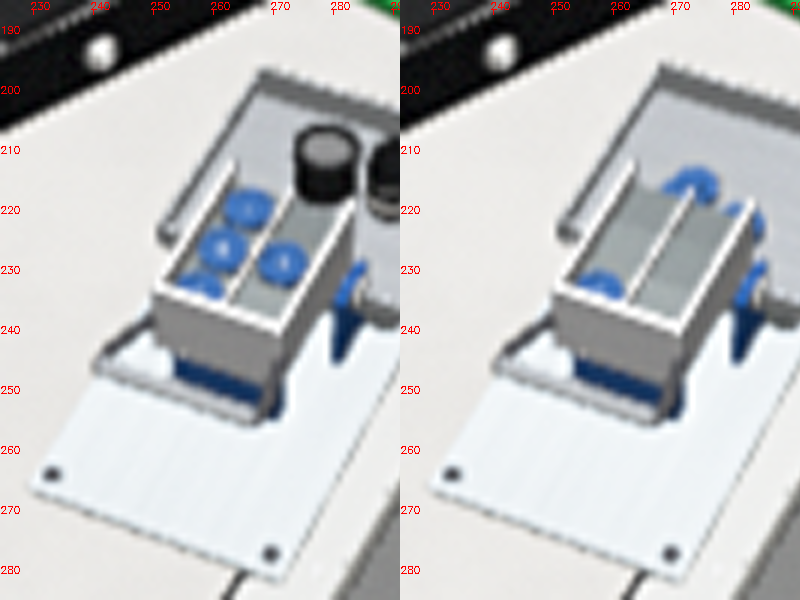

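View pics/v2.png

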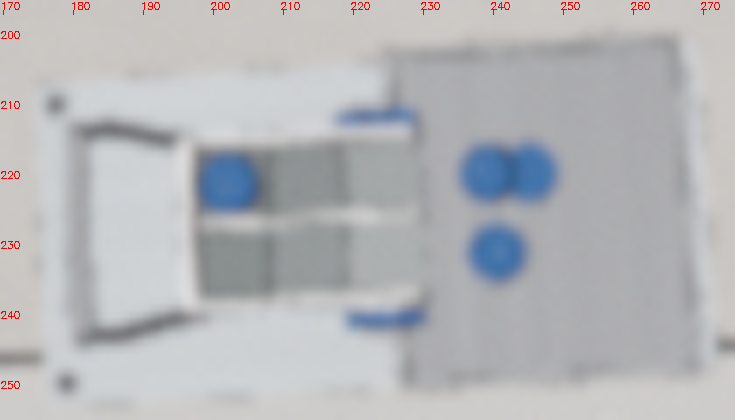

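View pics/v3.png

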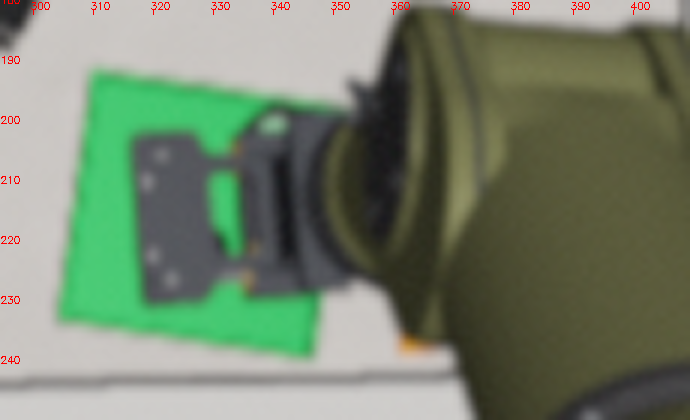

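```bash
python3 -c "
from h import *
a=cv2.imread('pics/scene0.png').astype(int); d=cam('scene'); b=d['frame'].astype(int)
df=np.abs(a-b).max(2)
print(df[238:262,238:270].max(), df[262:282,228:285].max())
print(df[232:262:2,236:276:2])
for n,u,v in (('oil',0,0),): pass
crop(d,290,350,135,200,8,'v4')
"
```

```text
31 6
[[ 2  2  2  2  2  1  3  5  5  2  2  3  3  1  2 11 19 57 90 51]
 [ 3  2  2  3  3  2  2  4  2  2  4  5  4  1  2  3  0  2  2  1]
 [ 1  4  3  1  2  2  2  3  2  3  2  2  2  3  4  5  3  3  1  4]
 [ 2  4  2  0  1  6  2  2  4  2  1  4  3  3  3  2  0  2  2  3]
 [ 2  2  2  2  5  4  3  3  2  2  2  4  1  6  4  2  2  4  1  3]
 [ 2  2  1  3  1  4  2  4  1  1  1  1  2  1  3  2  3  1  1  3]
 [ 2  2  5  2  2  2  1  2  2  3  2  2  2  3  1  3  2  2  1  3]
 [ 2  1  4  2  4  4  1  2  3  2  2  9  2  2  3  2  4  1  3  1]
 [ 2  1  1  3  3  3  1  1  2  8  0  3  5  5  2  3  1  2  5  2]
 [ 1  3  1  1  1  1  2  3  4  2  5  2  2  2  1  3  2  2  5  1]
 [ 2  1  2  2  2  2  2  1  1  6  1  1  3  2  2  2  2  1  3  1]
 [ 3  2  2  1  2  2  1  2  1  2  1  1  4  5  3  2  2  2  1  2]
 [ 2  1  2  1  2  1  2  1  1  1  1  1  2  2  2  1  3  1  1  2]
 [ 1  2  1  1  2  2  2  2  2  2  1  2  2  3  1  2  2  1  1  2]
 [ 2  2  2  2  1  1  0  1  1  2  2  2  1  2  3  1  1  1  2  2]]
```

View pics/v4.png

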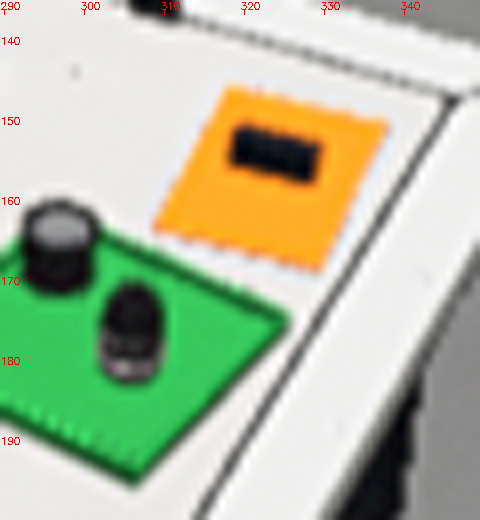

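```bash
python3 -c "
from h import *
d=cam('scene'); e=cam('top')
c=np.array([pix2w(d,a,b,.004)[:2] for a,b in ((317.7,145.8),(338,151),(329,169),(308.7,163.8))]); print(c,c.mean(0))
c=np.array([pix2w(e,a,b,.004)[:2] for a,b in ((358.5,212),(396,208.5),(400,234.5),(361.5,239))]); print(c,c.mean(0))
for p in ((323.5,152.5),): print('grip', pix2w(d,*p,.026))
for p in ((380.2,223.2),): print('grip', pix2w(e,*p,.026))
plan([.44,-.346,.1],.066)
"
```

```text
[[ 0.48290113 -0.39483437]
 [ 0.4013669  -0.39993719]
 [ 0.39397063 -0.28519935]
 [ 0.47207598 -0.27893862]] [ 0.43757866 -0.33972738]
[[ 0.47642061 -0.29007468]
 [ 0.48491678 -0.40317478]
 [ 0.40663889 -0.41047122]
 [ 0.39519146 -0.29513273]] [ 0.44079194 -0.34971335]
grip [ 0.43923899 -0.33981292  0.026     ]
grip [ 0.44048738 -0.34739756  0.026     ]
t 36.97 p [ 0.4524 -0.2151  0.1954] q [ 1.     0.023  0.001 -0.   ] F [0.6 0.  0.8] op 0.398
turn total [-0.     -0.0004 -0.0032]  dp total after turn [-0.839  5.192  3.815]  before turn [-0.743  5.209  3.812] yaw now 0.046
```

move_arm(
  turn=[
    [0, 0, -0.0042],
    [0, 0, 0],
    [0, 0, 0],
    [0, 0, 0],
    [0, 0, 0],
    [0, 0, 0],
    [0, 0, 0],
    [0, 0, 0],
    [0, 0, 0],
    [0, 0, 0],
  ],
  dp=[
    [-0.1, 0.7, 0],
    [-0.2, 1, 0.2],
    [-0.2, 1, 0.5],
    [-0.15, 1, 0.7],
    [-0.1, 0.8, 0.7],
    [-0.05, 0.5, 0.7],
    [0, 0, 0.6],
    [0, 0, 0.4],
    [0, 0, 0.3],
    [0, 0, 0],
  ],
  jaw=[0.2, 0.2, 0.2, 0.2, 0.2, 0.2, 0.2, 0.2, 0.2, 0.2],
)

```text
clock: 37.8
tool_pos: [0.4407, -0.3412, 0.0918]
eef_rot: [0.999, 0.036, 0.0, -0.001]
contact_force: [-0.9, 0.5, 0.4]
opening: 0.398
```

```bash
python3 -c "
from h import *
plan([.4395,-.3415,.008],.072)
d=cam('scene'); crop(d,280,360,100,190,6.5,'w1')
"
```

```text
t 37.8 p [ 0.4407 -0.3412  0.0918] q [ 0.999  0.036  0.    -0.001] F [-0.9  0.5  0.4] op 0.398
turn total [-0.0002 -0.0002 -0.0001]  dp total after turn [-0.049  0.007  3.351]  before turn [-0.052  0.012  3.351] yaw now 0.072
```

View pics/w1.png

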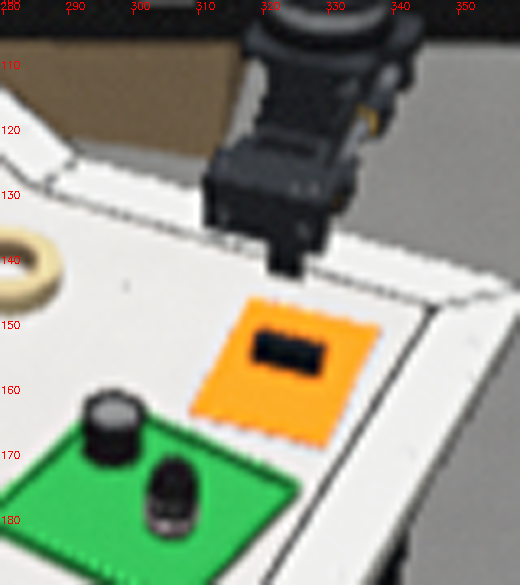

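move_arm(
  turn=[
    [0, 0, 0],
    [0, 0, 0],
    [0, 0, 0],
    [0, 0, 0],
    [0, 0, 0],
    [0, 0, 0],
    [0, 0, 0],
    [0, 0, 0],
  ],
  dp=[
    [-0.04, 0, 0.5],
    [0, 0, 0.8],
    [0, 0, 0.8],
    [0, 0, 0.6],
    [0, 0, 0.3],
    [0, 0, 0.15],
    [0, 0, 0.08],
    [0, 0, 0],
  ],
  jaw=[0.2, 0.2, 0.2, 0.2, 0.2, 0.2, 0.2, 0.2],
)

```text
clock: 38.52
tool_pos: [0.4405, -0.3434, 0.0127]
eef_rot: [0.999, 0.035, 0.002, 0.001]
contact_force: [-0.4, -0.9, 0.7]
opening: 0.4
```

```bash
python3 -c "
from h import *
plan([.4395,-.3415,.008],.072)
d=cam('scene'); crop(d,280,360,100,190,6.5,'w2')
"
```

```text
t 38.52 p [ 0.4405 -0.3434  0.0127] q [0.999 0.035 0.002 0.001] F [-0.4 -0.9  0.7] op 0.4
turn total [ 0.0002 -0.0006 -0.0004]  dp total after turn [-0.034 -0.079  0.188]  before turn [-0.035 -0.08   0.187] yaw now 0.069
```

View pics/w2.png

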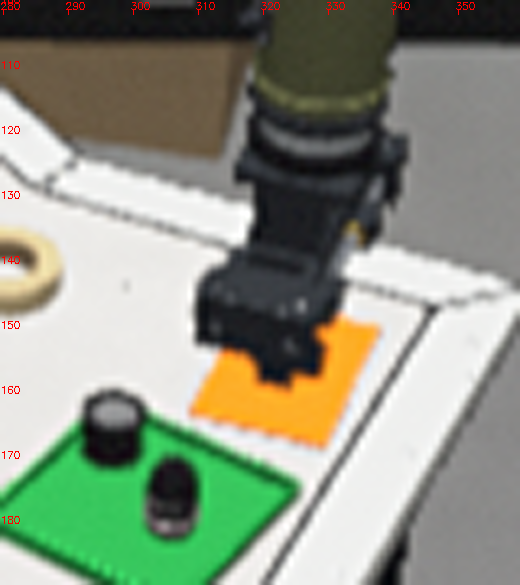

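move_arm(
  turn=[
    [0, 0, 0],
    [0, 0, 0],
    [0, 0, 0],
    [0, 0, 0],
    [0, 0, 0],
    [0, 0, 0],
    [0, 0, 0],
    [0, 0, 0],
  ],
  dp=[
    [0, -0.06, 0.1],
    [0, 0, 0.06],
    [0, 0, 0],
    [0, 0, 0],
    [0, 0, 0],
    [0, 0, 0],
    [0, 0, 0],
    [0, 0, 0],
  ],
  jaw=[0.2, 0.2, 0.4, 0.6, 1, 1, 1, 1],
  newtons=35,
)

```text
clock: 39.23
tool_pos: [0.4399, -0.3421, 0.0083]
eef_rot: [0.999, 0.035, 0.001, 0.001]
contact_force: [0.3, -0.5, 1.3]
opening: 0.155
```

move_arm(
  turn=[
    [0, 0, 0],
    [0, 0, 0],
    [0, 0, 0],
    [0, 0, 0],
    [0, 0, 0],
    [0, 0, 0],
    [0, 0, 0],
    [0, 0, 0],
    [0, 0, 0],
    [0, 0, 0],
  ],
  dp=[
    [0, 0, -0.3],
    [0, 0, -0.6],
    [0, 0, -0.8],
    [0, 0, -0.8],
    [0, 0, -0.8],
    [0, 0, -0.8],
    [0, 0, -0.8],
    [0, 0, -0.8],
    [0, 0, -0.5],
    [0, 0, 0],
  ],
  jaw=[1, 1, 1, 1, 1, 1, 1, 1, 1, 1],
)

```text
clock: 40.07
tool_pos: [0.4407, -0.3425, 0.1661]
eef_rot: [0.999, 0.035, 0.003, 0.002]
contact_force: [0.1, -0.2, -0.4]
opening: 0.152
```

```bash
python3 -c "
from h import *
plan([.437,.1456,.16],.042)
d=cam('scene'); crop(d,270,360,80,190,5.5,'w3')
e=cam('top'); crop(e,295,415,180,260,6,'w3t')
"
```

```text
t 40.07 p [ 0.4407 -0.3425  0.1661] q [0.999 0.035 0.003 0.002] F [ 0.1 -0.2 -0.4] op 0.152
turn total [ 0.0006 -0.0011  0.0043]  dp total after turn [  0.671 -19.515   0.243]  before turn [  1.197 -19.49    0.174] yaw now 0.069
```

View pics/w3.png

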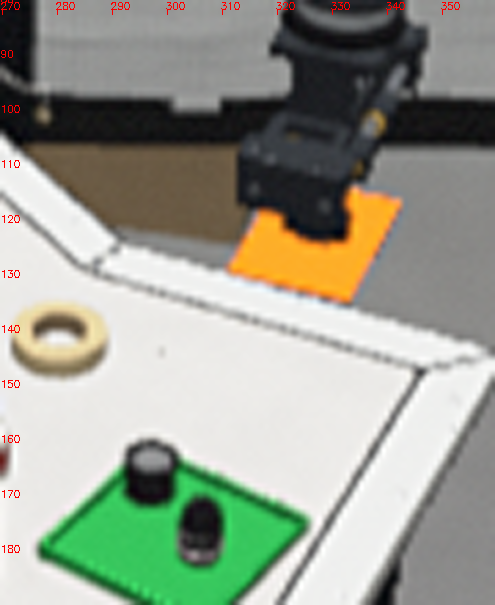

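View pics/w3t.png

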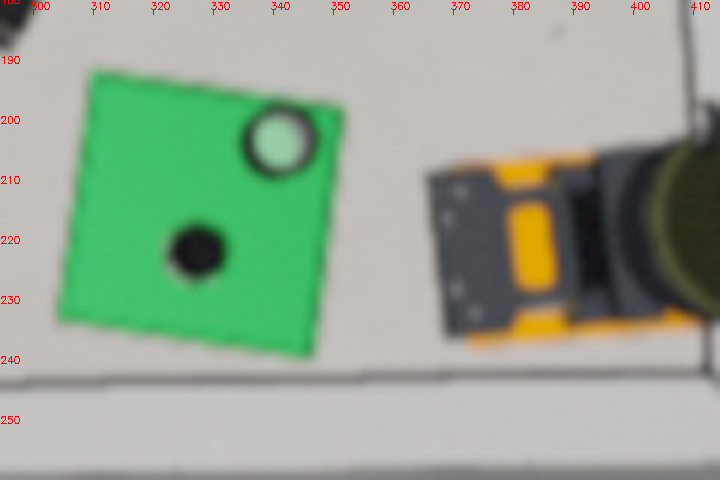

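move_arm(
  turn=[
    [0, 0, 0.0043],
    [0, 0, 0],
    [0, 0, 0],
    [0, 0, 0],
    [0, 0, 0],
    [0, 0, 0],
    [0, 0, 0],
    [0, 0, 0],
    [0, 0, 0],
    [0, 0, 0],
  ],
  dp=[
    [0, -0.4, 0],
    [0.07, -0.7, 0],
    [0.07, -1, 0],
    [0.07, -1, 0],
    [0.07, -1, 0],
    [0.07, -1, 0],
    [0.07, -1, 0],
    [0.07, -1, 0],
    [0.07, -1, 0],
    [0.07, -1, 0],
  ],
  jaw=[1, 1, 1, 1, 1, 1, 1, 1, 1, 1],
)

```text
clock: 41.0
tool_pos: [0.4443, -0.1125, 0.1619]
eef_rot: [1.0, 0.021, 0.0, 0.0]
contact_force: [0.7, 0.7, -0.2]
opening: 0.155
```

move_arm(
  turn=[
    [0, 0, 0],
    [0, 0, 0],
    [0, 0, 0],
    [0, 0, 0],
    [0, 0, 0],
    [0, 0, 0],
    [0, 0, 0],
    [0, 0, 0],
    [0, 0, 0],
    [0, 0, 0],
  ],
  dp=[
    [0, -1, 0],
    [0, -1, 0],
    [0, -1, 0],
    [0, -1, 0],
    [0, -1, 0],
    [0, -1, 0],
    [0, -1, 0],
    [0, -1, 0],
    [0, -1, 0],
    [0, -0.7, 0],
  ],
  jaw=[1, 1, 1, 1, 1, 1, 1, 1, 1, 1],
)

```text
clock: 41.83
tool_pos: [0.4341, 0.1308, 0.1618]
eef_rot: [1.0, 0.022, 0.0, 0.0]
contact_force: [-0.8, 0.8, -0.7]
opening: 0.157
```

move_arm(
  turn=[
    [0, 0, 0],
    [0, 0, 0],
  ],
  dp=[
    [0, -0.4, 0],
    [0, 0, 0],
  ],
  jaw=[1, 1],
)

```text
clock: 42.0
tool_pos: [0.4341, 0.1407, 0.162]
eef_rot: [1.0, 0.023, 0.001, 0.0]
contact_force: [-0.3, -0.2, 0.4]
opening: 0.155
```

```bash
python3 -c "
from h import *
plan([.437,.1456,.12],.043)
d=cam('scene'); crop(d,215,315,165,265,6,'w4')
e=cam('top'); crop(e,170,280,180,260,6,'w4t')
"
```

```text
t 42.0 p [0.4341 0.1407 0.162 ] q [1.    0.023 0.001 0.   ] F [-0.3 -0.2  0.4] op 0.155
turn total [ 0.     -0.0002  0.0005]  dp total after turn [ 0.125 -0.19   1.68 ]  before turn [ 0.123 -0.19   1.68 ] yaw now 0.046
```

View pics/w4.png

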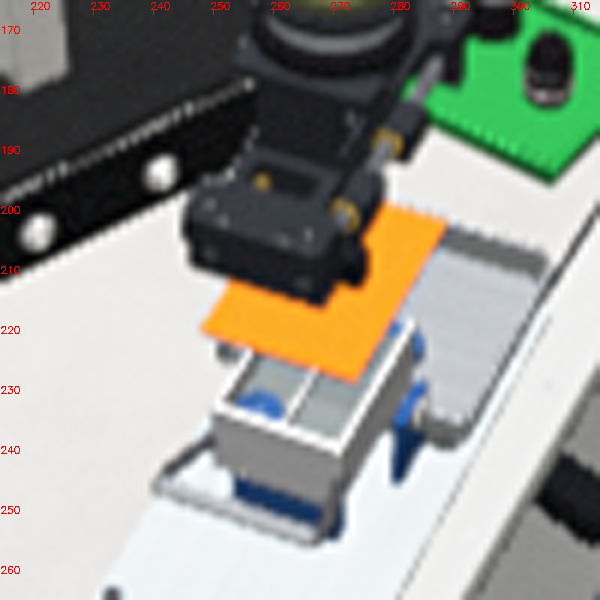

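View pics/w4t.png

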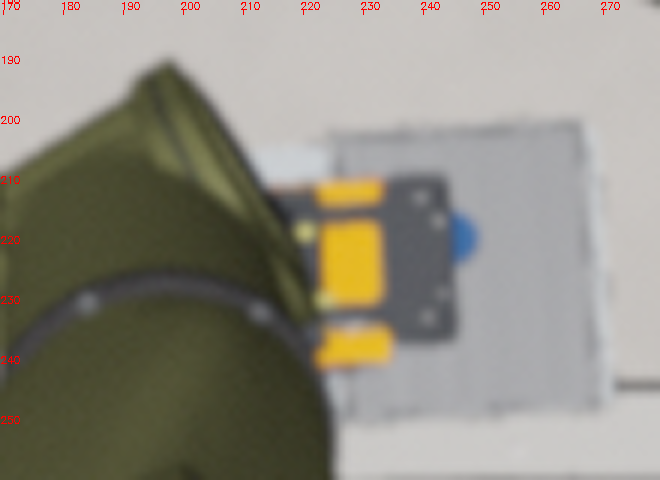

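move_arm(
  turn=[
    [0, 0, 0.0003],
    [0, 0, 0],
    [0, 0, 0],
    [0, 0, 0],
    [0, 0, 0],
    [0, 0, 0],
    [0, 0, 0],
    [0, 0, 0],
  ],
  dp=[
    [0.06, -0.1, 0],
    [0.06, -0.09, 0.2],
    [0, 0, 0.5],
    [0, 0, 0.5],
    [0, 0, 0.4],
    [0, 0, 0.3],
    [0, 0, 0.1],
    [0, 0, 0],
  ],
  jaw=[1, 1, 1, 1, 1, 1, 1, 1],
)

```text
clock: 42.77
tool_pos: [0.4375, 0.1427, 0.1122]
eef_rot: [1.0, 0.02, 0.001, 0.001]
contact_force: [-0.2, 0.3, 0.0]
opening: 0.152
```

```bash
python3 -c "
from h import *
plan([.437,.1456,.1043],.043)
d=cam('scene'); crop(d,225,305,195,265,8,'w5')
s=r.get_state(); p=np.array(s['tool_pos']); Rc=R.from_quat(s['eef_rot'])
ex=Rc.apply([1,0,0]); ey=-Rc.apply([0,1,0])
u=p-[0,0,.0083]
for a,b in ((.041,.059),(-.041,.059),(-.041,-.059)): print('cover corner px',w2pix(d,[u+a*ex+b*ey]))
"
```

```text
t 42.77 p [0.4375 0.1427 0.1122] q [1.    0.02  0.001 0.001] F [-0.2  0.3  0. ] op 0.152
turn total [ 0.0002 -0.0002 -0.0006]  dp total after turn [-0.013 -0.116  0.314]  before turn [-0.014 -0.116  0.314] yaw now 0.039
cover corner px [[246.32258178 231.37662416]]
cover corner px [[271.79557177 240.16511596]]
cover corner px [[287.22983818 213.57052219]]
```

View pics/w5.png

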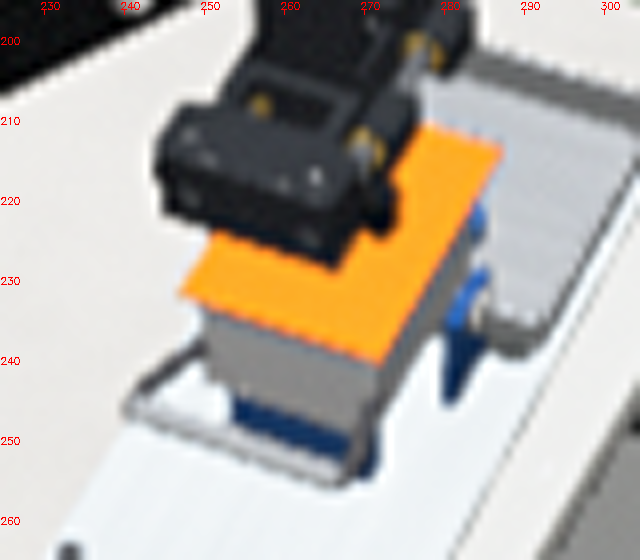

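```bash
python3 -c "
from h import *
d=cam('scene'); d['frame']=cv2.imread('pics/scene0.png')
# overlay model given bin pose hypothesis
th=.043; ex=np.array([np.cos(th),np.sin(th),0]); ey=np.array([-np.sin(th),np.cos(th),0])
bar=np.array([.433,.238,.08]); bt=bar-ey*.0925+[0,0,.016]; print(bt)
pts=np.array([bt+a*ex+b*ey for a,b in ((.0355,.0485),(-.0355,.0485),(-.0355,-.0485),(.0355,-.0485))]+[bar+.043*ex,bar-.043*ex])
px=w2pix(d,pts); print(px)
u0,v0,k=235,190,11
im=cv2.resize(d['frame'][v0:v0+70,u0:u0+60],None,fx=k,fy=k,interpolation=cv2.INTER_CUBIC)
for q in px: cv2.drawMarker(im,tuple(int(x) for x in ((q-[u0,v0]+.5)*k)),(0,0,255),0,14,1)
cv2.imwrite('pics/x1.png',im[:600])
e=cam('top'); e['frame']=cv2.imread('pics/top0.png'); px=w2pix(e,pts)
u0,v0,k=172,205,11
im=cv2.resize(e['frame'][v0:v0+45,u0:u0+65],None,fx=k,fy=k,interpolation=cv2.INTER_CUBIC)
for q in px: cv2.drawMarker(im,tuple(int(x) for x in ((q-[u0,v0]+.5)*k)),(0,0,255),0,14,1)
cv2.imwrite('pics/x2.png',im)
"
```

```text
[0.43697627 0.1455855  0.096     ]
[[249.39669811 232.16818337]
 [271.34359993 239.63239279]
 [283.96366404 217.76465298]
 [262.75920475 210.91798372]
 [240.77515883 245.20556882]
 [267.57864733 254.61143751]]
```

View pics/x1.png

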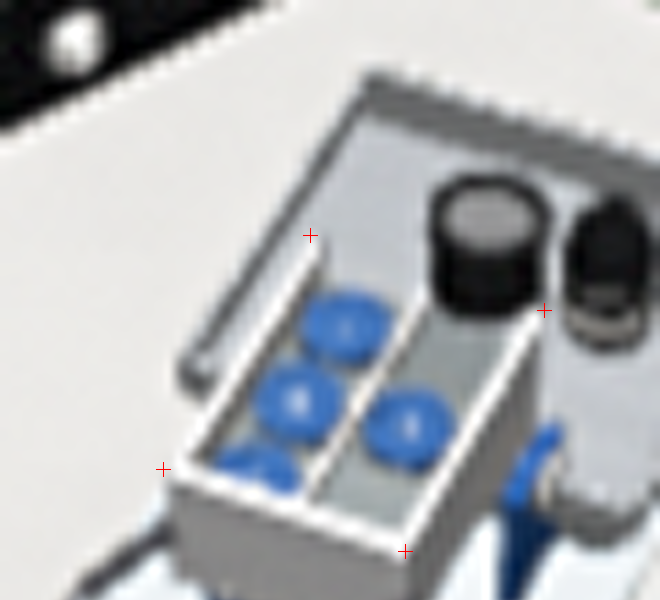

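View pics/x2.png

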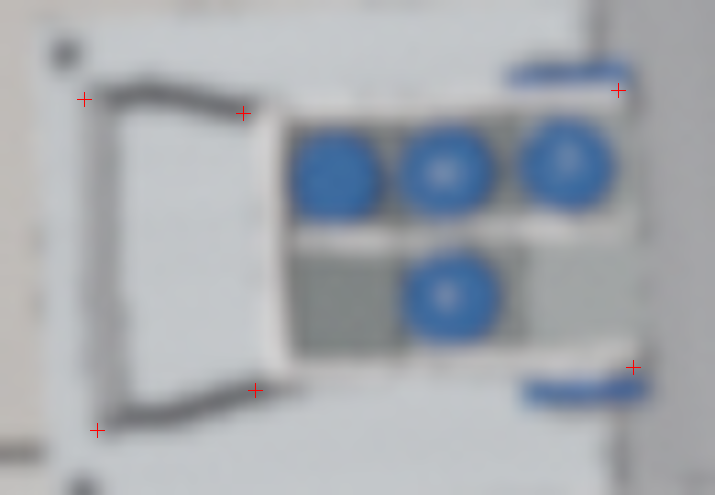

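move_arm(
  turn=[
    [0, 0, -0.0005],
    [0, 0, 0],
    [0, 0, 0],
    [0, 0, 0],
    [0, 0, 0],
    [0, 0, 0],
  ],
  dp=[
    [0, -0.1, 0],
    [0, 0, 0.1],
    [0, 0, 0.1],
    [0, 0, 0.08],
    [0, 0, 0.04],
    [0, 0, 0],
  ],
  jaw=[1, 1, 1, 1, 1, 1],
)

```text
clock: 43.42
tool_pos: [0.4374, 0.1457, 0.1045]
eef_rot: [1.0, 0.022, 0.001, 0.001]
contact_force: [-0.1, -0.0, -0.6]
opening: 0.153
```

```bash
python3 -c "
from h import *
plan([.437,.1456,.1043],.043)
d=cam('scene'); crop(d,225,305,195,265,8,'w6')
"
```

```text
t 43.42 p [0.4374 0.1457 0.1045] q [1.    0.022 0.001 0.001] F [-0.1 -0.  -0.6] op 0.153
turn total [ 0.0002 -0.0003  0.0001]  dp total after turn [-0.015  0.002  0.007]  before turn [-0.015  0.002  0.007] yaw now 0.043
```

View pics/w6.png

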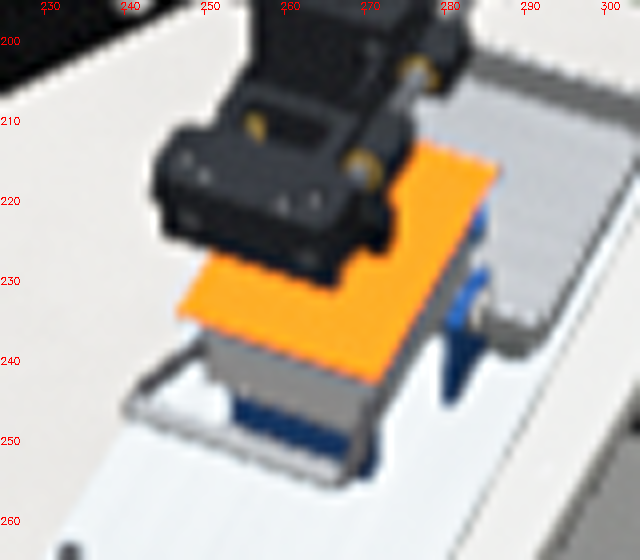

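move_arm(
  turn=[
    [0, 0, 0],
    [0, 0, 0],
    [0, 0, 0],
  ],
  dp=[
    [0, 0, 0.03],
    [0, 0, 0.02],
    [0, 0, 0],
  ],
  jaw=[1, 1, 1],
)

```text
clock: 43.72
tool_pos: [0.4376, 0.1457, 0.1041]
eef_rot: [1.0, 0.022, 0.002, 0.0]
contact_force: [-1.4, -1.0, 8.6]
opening: 0.155
```

move_arm(
  turn=[
    [0, 0, 0],
    [0, 0, 0],
    [0, 0, 0],
    [0, 0, 0],
    [0, 0, 0],
    [0, 0, 0],
    [0, 0, 0],
    [0, 0, 0],
    [0, 0, 0],
    [0, 0, 0],
  ],
  dp=[
    [0, 0, -0.03],
    [0, 0, 0],
    [0, 0, 0],
    [0, 0, 0],
    [0, 0, 0],
    [0, 0, -0.2],
    [0, 0, -0.6],
    [0, 0, -1],
    [0, 0, -1],
    [0, 0, -1],
  ],
  jaw=[1, 0.6, 0.5, 0.4, 0.3, 0.3, 0.3, 0.3, 0.3, 0.3],
)

```text
clock: 44.55
tool_pos: [0.4369, 0.1457, 0.2005]
eef_rot: [1.0, 0.022, 0.001, 0.001]
contact_force: [0.2, 0.6, 0.4]
opening: 0.352
```

move_arm(
  turn=[
    [0, 0, 0],
    [0, 0, 0],
    [0, 0, 0],
    [0, 0, 0],
    [0, 0, 0],
    [0, 0, 0],
    [0, 0, 0],
    [0, 0, 0],
    [0, 0, 0],
    [0, 0, 0],
  ],
  dp=[
    [0, 0.5, -0.6],
    [0, 1, 0],
    [0, 1, 0],
    [0, 1, 0],
    [0, 1, 0],
    [0, 1, 0],
    [0, 1, 0],
    [0, 1, 0],
    [0, 1, 0],
    [0, 1, 0],
  ],
  jaw=[0.3, 0.3, 0.3, 0.3, 0.3, 0.3, 0.3, 0.3, 0.3, 0.3],
)

```text
clock: 45.38
tool_pos: [0.4473, -0.0927, 0.2148]
eef_rot: [1.0, 0.022, 0.001, 0.0]
contact_force: [1.2, 0.9, 0.7]
opening: 0.352
```

move_arm(
  turn=[
    [0, 0, 0],
    [0, 0, 0],
    [0, 0, 0],
    [0, 0, 0],
    [0, 0, 0],
    [0, 0, 0],
    [0, 0, 0],
    [0, 0, 0],
    [0, 0, 0],
    [0, 0, 0],
  ],
  dp=[
    [0, 1, 0],
    [0, 1, 0],
    [0, 1, 0],
    [0, 1, 0],
    [0, 1, 0],
    [0, 1, 0],
    [0, 1, 0],
    [0, 0.5, 0],
    [0, 0, 0],
    [0, 0, 0],
  ],
  jaw=[0.3, 0.3, 0.3, 0.3, 0.3, 0.3, 0.3, 0.3, 0.3, 0.3],
)

```text
clock: 46.22
tool_pos: [0.4555, -0.2781, 0.2146]
eef_rot: [1.0, 0.021, 0.001, -0.0]
contact_force: [1.0, -0.1, 0.6]
opening: 0.348
```

```bash
python3 -c "
from h import *
st()
d=cam('scene'); crop(d,225,355,135,265,4.5,'y1'); crop(d,230,300,195,265,8,'y3')
e=cam('top'); crop(e,170,275,195,255,7,'y2')
"
```

```text
t 46.22 p [ 0.4555 -0.2781  0.2146] q [ 1.     0.021  0.001 -0.   ] F [ 1.  -0.1  0.6] op 0.348
```

View pics/y1.png

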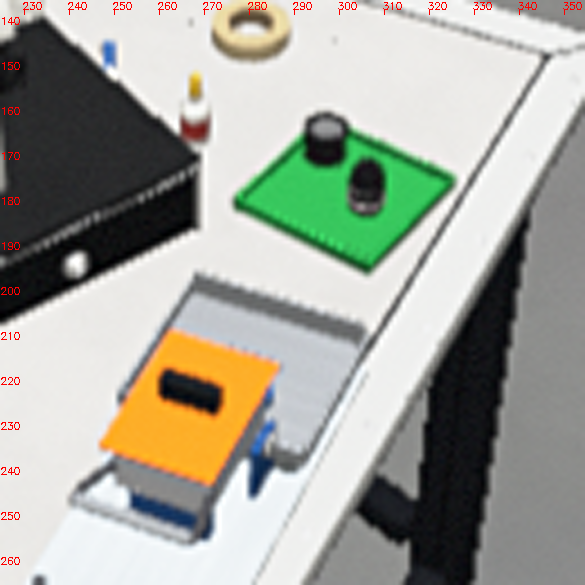

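View pics/y2.png

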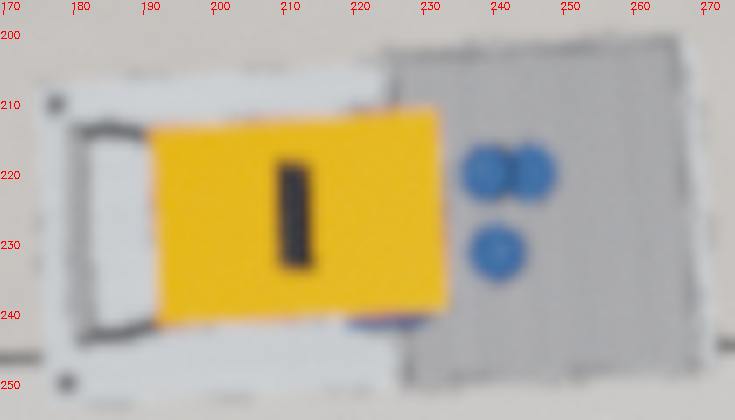

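View pics/y3.png

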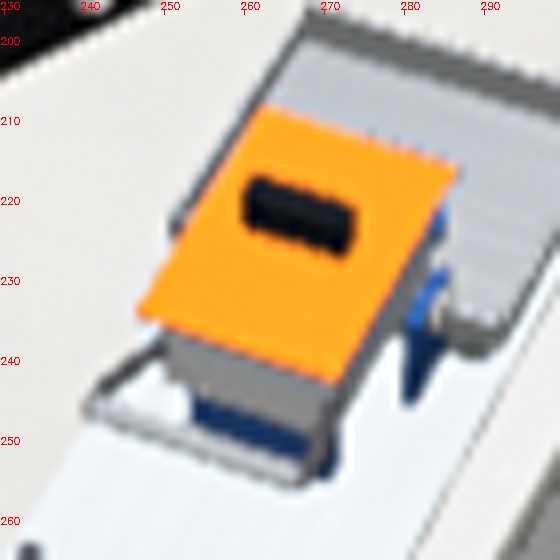

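```bash
python3 -c "
from plant import r
print(r.finish_job())"
```

```text
the job is handed in; nothing more can be done
None
```

I finished the job and handed it in at about 46 s of the 208 s allowed, with the arm clear of everything.

- **Pan cleared:** The loupe and the spare objective were moved to the green tray. There was no brass weight on the pan. The loupe was knocked about 3 cm aside after I put it down. By the top camera it still lies flat inside the tray, close to one corner.
- **Caps metered:** I raised the bin by its bar in small steps. The three caps slid out at tilts of about 0.35, 0.43 and 0.51 rad. The last pictures show exactly three caps on the pan; two of them touch or slightly overlap. Once the bin was level again, a picture showed the fourth cap still on its back terrace. I did not touch any of the caps.
- **Bin level:** I lowered the bin and pressed it lightly onto its stop. In the scene camera the bar and back wall then matched the first picture to within image noise.
- **Cover:** It lies on the bin with its centre about 1–2 mm from the bin's middle and within about 1° of square. The bin is closed.
- **Bystanders:** In the last scene view the glue bottle and tape roll are where they started. The oil bottle was outside that view, but the arm never went near it.

**Camera disagreement:** The two cameras differed by about 6–8 mm in y. I settled it by where the gripper met the bar, which put it at y = 0.238. The top camera read about 6 mm low in y and the scene camera about 2 mm high, so I placed the cover from the bar position.

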